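# Load the tablet mill and lock its hood

## Task

Load the tablet mill: pull its lock knob all the way out until it clicks against its outer stop, swing the clear hood well open, lay the steel grinding jar in the cradle (either way round) and let go of it, shut the hood and push the knob fully home again past its click. The click is stiff, so feel for it, but never force the knob against a stop (8 kg would bend it); leave the mortar, the balance and the amber bottle where they stand.

Things in the scene. Friction and masses are not known exactly. Their poses are not given: they have to be found in the camera images.
- mill: Bench tablet mill, a fixed white casing: 200 mm deep (its x from -95 to +105 mm), 250 mm wide (its y from -155 to +95 mm), its flat top 75 mm above the bench. Origin on the bench below the middle of the jar cradle; +x to its rear (hinge side), -x to its front, -y to its right side (lock knob), z up
- bush (a point): where the lock bolt leaves the right face of the mill's casing (mill x 0, y -155 mm), on the bolt's axis, 52 mm above the bench; axes as the mill's. The casing above and behind this face is the lock housing, 77 mm wide and flat-topped at 75 mm, between the knob and the hood
- bolt (a joint): the lock bolt, in m: 0 = home (locked), 0.036 = fully out; grows as it slides along the mill's -y. Firm stop at both ends. A spring ball must ride over a bump (crest 2.5 mm, foot 6.5 mm before each stop): about 18 N to go over it towards a stop, 12 N away from it, 1.5 N in between. Past the crest the ball draws the bolt to the stop. Under a raised hood it will not go home
- knob_face (a point): centre of the outer (-y) face of the black lock knob: an upright disc, 50 mm diameter, 16 mm thick, axis along the mill's y, on a 12 mm steel shank. Home, the disc's back is 36 mm from the casing's right face (72 mm when out): fingers reach in behind it from above. This point is 52 mm from that face when home
- hood (a joint): the clear plastic hood, in rad: 0 = shut, grows as the front edge swings up and back, stop at 1.7; locked while the bolt is home. Its hinge is stiff: it stays where it is left at any angle (about 5 N at the handle moves it)
- hood_handle (a point): middle of the hood's round handle bar: 10 mm thick, 90 mm long along the mill's y, on two end posts, its axis 30 mm above the flat top of the hood. Shut, it is 118 mm in front of the hinge line and 75 mm above it (150 mm above the bench). The hood is 144 mm (x) by 170 mm (y), 45 mm deep; the bar lies 26 mm behind its front edge. Axes turn with the hood, as the mill's when shut
- hood_hinge (a point): middle of the hood's hinge line, which runs along the mill's y at mill x = +72 mm, 75 mm above the bench
- cradle (a point): where the jar's middle belongs, 72 mm above the bench over the mill's origin. Two aluminium V saddles (tops at 67 mm), 14 mm wide, centred 28 mm either side along y, carry the jar's round body, axis along the mill's y; 42 mm are free between them for fingers. The caps hang free outside: 5 mm of play each way in y. The open bay is 130 (x) by 156 mm (y), its floor at 32 mm
- jar: grinding jar lying on the bench, 120 mm long along its x: a steel cylinder, 48 mm diameter and 80 mm long, between two black hexagonal caps 20 mm long, 52 mm across flats, 60 mm across corners. 0.25 to 0.5 kg. Origin on its underside as it lies, in the middle of its length
- jar_center (a point): middle of the jar, on its axis, 26 mm above the bench as it lies
- mortar: white ceramic mortar bowl, 104 mm in diameter, 58 mm high, origin at the centre of its underside; leave it alone
- balance: white weighing balance 190 x 150 mm, 39 mm high, steel pan, origin at the centre of its underside; leave it alone
- bottle: amber tablet jar with white cap, 60 mm in diameter, 120 mm high, origin at the centre of its underside; leave it alone
Things that resemble listed ones, but are neither listed nor needed, are in the scene too. What is shaped like the jar but red is not meant.

How it is judged:
On the way, in this order (a step that is already met when the one before it is completed fails the run):
1. the lock knob is pulled out to its stop, over the outer click, and stays there (value of joint bolt above 0.034 m), for 0.2 s.
2. the hood is swung open (over 60 degrees) (value of joint hood above 1.05 rad), for 0.2 s.
3. the jar lies released in the cradle (horizontal distance between jar_center and cradle below 0.009 m and z of jar_center in the frame of cradle between -0.004 and 0.004 m and angle between the x axis of jar and the y axis of mill, either way round below 0.08 rad and contact force between the fingers and jar below 0.1 N), for 0.2 s.
4. the hood is shut (value of joint hood below 0.03 rad), for 0.2 s.
At the end, for the whole second after the job is handed in: The bolt is home (within 2.5 mm of its inner stop) with the hood shut (within 0.03 rad), and the jar lies at rest in the cradle: its middle within 9 mm of the cradle point in plan and 4 mm in height, its axis within 0.08 rad of the mill's y (value of joint bolt below 0.0025 m and value of joint hood below 0.03 rad and horizontal distance between jar_center and cradle below 0.009 m and z of jar_center in the frame of cradle between -0.004 and 0.004 m and angle between the x axis of jar and the y axis of mill, either way round below 0.08 rad and linear speed of jar below 0.02 m/s); the robot touches nothing.
It fails at once if the lock knob is forced (over 80 N between the robot and the bolt) (contact force between any of the fingers, the arm and bolt above 80 N).
It fails at once if the mortar, the balance or the bottle is shifted by more than 30 mm (distance of any of mortar, balance, bottle from where it was at the start of the episode above 0.03 m).
It also fails if it takes over 72 s, if anything falls off the work surface, if the arm or the gripper's body presses on something with over 40 N, if the wrist force passes 120 N, or if a joint passes its speed limit or range.

## Robot

A 6-joint arm with a two-finger parallel gripper is mounted at the origin on the work surface. World frame = base frame: x ahead of the robot, y to its left, z up, the work surface at z = 0. Lengths are in m, angles in rad, forces in N, time in s.
With the tool pointing down it reaches from about 0.25 to 0.725 m from the base axis. Payload 4 kg.
Tool frame: the origin (TCP) lies between the finger pads; the fingertips stand 8 mm ahead of it and the grasp point (between the pads) lies 11 mm behind it; z points along the fingers, y is the direction in which the jaws open and shut (so a half turn about z gives the same grasp; the last joint's range is limited). The gripper opens to 85 mm and grips with 20 to 120 N. Pads are 22 mm wide; open, the fingers measure 114 mm over their backs; the gripper's body (76 mm by 85 mm) begins 54 mm behind the grasp point. The pads swing forward as they close: fully open they stand 13 mm farther back than shut.
Start: joints at [-1.126, 0.241, 0.005, 1.335, 0, 1.571], TCP at [0.215, -0.451, 0.219] pointing down, gripper open.
Joint ranges: [-2.72, 2.72], [-1.05, 1.87], [-1.09, 1.28], [-1.99, 2.15], [-1.42, 1.44], [-3.14, 3.14]. Speed limits (rad/s): [2.79, 2.79, 3.14, 3.14, 3.14, 3.14].

## Interface

Orientations are given as a unit quaternion [x, y, z, w].
In Python, from workcell import * gives the robot as it stands.
- The arm moves only by the tool send_rows, never from a script. Its argument "increments" is a list that holds one entry, the list of rows, each a list of 6 numbers: the shift along the tool's x, y, z in units of 50 mm (1.0 is 50 mm), then the turn, a rotation vector about the tool's x, y, z in units of 10 degrees (1.0 is 10 degrees). In form: [[[x, y, z, ax, ay, az], ...]]. A call has 1 to 8 rows; each row shifts and turns the commanded pose from where the row before left it, along the tool's axes as they then stand; what a row does not reach is not made up. A row lasts 1/8 s, in which the tool goes at most 62.5 mm and 10.7 degrees, less where a joint would pass 70% of its speed; a pose out of reach is approached as far as the arm can. A call with a number of a shift or a turn outside -1 to 1 is refused whole. A call with a gripper value outside its range is refused whole. "grip" is the closure, from 0 (fully open) to 1 (shut), set as the call begins (left out, the last holds). The fingers move at their own pace and stop on an object; the grip force is fixed at half the most. Time passes only in rows, so rows that do not move let the fingers close. It gives the time, the measured TCP pose, the force and the opening at its end, in the units of the state.
- get_obs(): the state, without advancing time (a new reading comes with each control period).
- camera(name): name is "scene" or "side" or "wrist"; returns a dict with "color" (384x512x3 uint8, red, green, blue), "z_map" (384x512 float32, m along the optical axis (not along the pixel's ray), 0 where there is no reading), "intrinsics" (3x3 intrinsics, pixels), "dist" ([k1, k2, p1, p2, k3] as OpenCV has them; the pictures are not rectified), "pose" (4x4, takes a point from camera to world coordinates); the wrist camera has in their place "mount" (4x4, takes a point from camera to tool coordinates, whose origin is the TCP and whose axes are the flange's). Camera axes: x right, y down, z forward; pixel columns grow to the right and rows downward; lengths in m; the calibration is good to about 2 mm. A picture is of the moment at which its call begins: read the wrist's pose just before it.
- job_done(): hands the job in, once; it reports no verdict.
The state is a dict: "clock": time; "joint_pos": joint angles; "joint_vel": joint speeds; "tau": joint torques, N m; "eef_pos": TCP position; "tool_rot": TCP orientation; "ft_force": force on the tool from outside, world axes, zero at the start; "ft_torque": the same for the moment, N m; "grip_width": finger opening in m.
Only numpy, scipy, OpenCV 4.12 (cv2) and the standard library are available. Lean on these libraries where they do the work, as an engineer would, in place of code of your own. Each camera call takes 0.05 s, during which the arm holds its last target.

## Working session

There is one attempt and no reset: what is moved stays moved. The work goes in short steps, Python scripts to look and compute and a tool call to move; the robot and the scene stay as the last step left them, time stands still between calls to the robot, and variables do not carry over. Pictures are saved under pics/ and viewed, and the job is handed in when it is done.

Besides the shell and the picture viewer there is one more tool, called in YAML: its name, and indented under it one key for each argument. send_rows: Moves the arm, as the interface text tells. Its arguments: {"type":"object","properties":{"increments":{"type":"array"},"grip":{"type":"number"}},"required":["increments"]}

```bash
ls; mkdir -p pics; cat > h.py <<'E'
from workcell import *
import numpy as np, cv2
def save(name,c): cv2.imwrite('pics/'+name+'.png',c['color'][:,:,::-1])
E
python3 - <<'E'
from h import *
o=get_obs()
print(o)
for n in ['scene','side','wrist']:
    c=camera(n); save(n+'0',c); np.savez(n+'0.npz',**c)
    print(n,c['intrinsics'],c['dist'],c.get('pose',c.get('mount')))
E
```

```text
pics
{'clock': 0.0, 'joint_pos': array([-1.12601006e+00,  2.41429497e-01,  3.74176903e-03,  1.33522823e+00,
        3.72864547e-05,  1.57079596e+00]), 'joint_vel': array([ 0.00095237, -0.00058272, -0.00108825, -0.00065946,  0.00075638,
       -0.00055186]), 'tau': array([ 1.30406512e-03, -3.72316682e+01,  2.52409208e+01,  1.70545955e-02,
        1.32124060e-04,  1.41885767e-06]), 'eef_pos': array([ 0.21485838, -0.4507489 ,  0.21801145]), 'tool_rot': array([ 9.75371819e-01,  2.20564483e-01, -2.15573174e-04, -1.03782606e-03]), 'ft_force': array([-0.22420281, -0.00298515, -0.40384031]), 'ft_torque': array([ 0.01881967, -0.01808229,  0.00594107]), 'grip_width': 0.0854829467015123}
scene [[477.53480847   0.         254.18775773]
 [  0.         477.53480847 199.13731992]
 [  0.           0.           1.        ]] [-0.16705053  0.          0.          0.          0.        ] [[ 0.26573685  0.64207562 -0.71911253  1.63070084]
 [ 0.96398429 -0.16856272  0.20572043 -0.30461719]
 [ 0.01087251 -0.74788068 -0.66374413  1.07444471]
 [ 0.          0.          0.          1.        ]]
side [[379.16136279   0.         258.21964003]
 [  0.         379.16136279 194.82413015]
 [  0.           0.           1.        ]] [0.02492223 0.         0.         0.         0.        ] [[-0.94250162 -0.24386883  0.22851411  0.30275948]
 [-0.33359588  0.64535423 -0.68719117  0.81620951]
 [ 0.02011196 -0.72391016 -0.68960104  0.91726422]
 [ 0.          0.          0.          1.        ]]
wrist [[305.26082843   0.         252.84906688]
 [  0.         305.26082843 189.38359638]
 [  0.           0.           1.        ]] [-0.07672995  0.          0.          0.          0.        ] [[ 7.83857075e-05 -9.59961207e-01 -2.80132960e-01  7.13180831e-02]
 [ 9.99999637e-01  3.12821449e-04 -7.92162324e-04  7.03044613e-04]
 [ 8.48076699e-04 -2.80132796e-01  9.59960883e-01 -1.55799647e-01]
 [ 0.00000000e+00  0.00000000e+00  0.00000000e+00  1.00000000e+00]]
```

View pics/scene0.png

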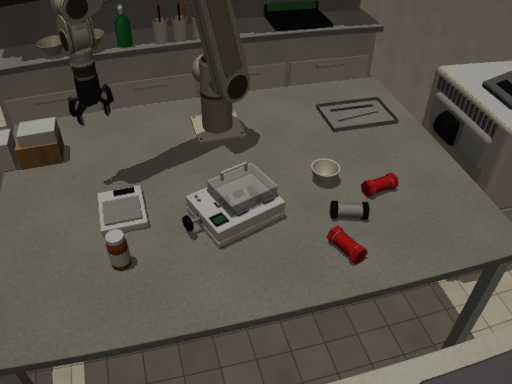

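View pics/side0.png

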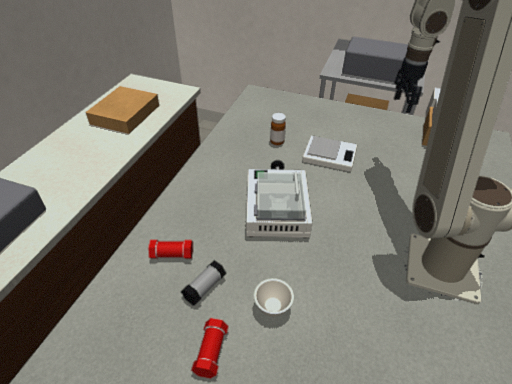

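View pics/wrist0.png

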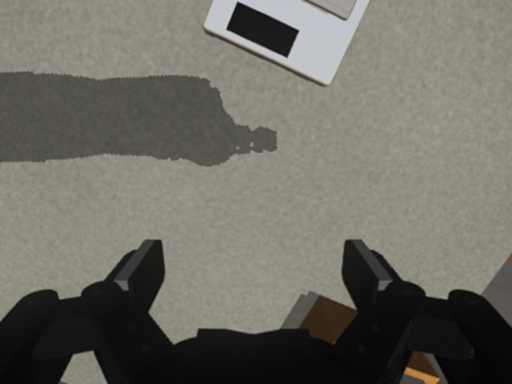

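Scene view: mill at about (235,205) with its knob at (188,223) and the hood handle at (235,170) facing the robot. The grey jar is at (350,211) and the mortar at (325,172). The balance is at (122,210), the bottle at (118,250), and there are two red decoys. Next I'll measure these.

```bash
cat >> h.py <<'E'
def cloud(c,pose=None):
    K=c['intrinsics'];d=c['dist'];z=c['z_map'];H,W=z.shape
    u,v=np.meshgrid(np.arange(W),np.arange(H))
    p=cv2.undistortPoints(np.stack([u,v],-1).reshape(-1,1,2).astype(np.float64),K,np.array(d)).reshape(H,W,2)
    P=np.concatenate([p*z[...,None],z[...,None]],-1)
    T=c['pose'] if pose is None else pose
    return P@T[:3,:3].T+T[:3,3]
def rays(c,uv,T):
    p=cv2.undistortPoints(np.array(uv,float).reshape(-1,1,2),c['intrinsics'],np.array(c['dist'])).reshape(-1,2)
    d=np.c_[p,np.ones(len(p))]@T[:3,:3].T
    return T[:3,3],d
def onplane(c,uv,h,T):
    o,d=rays(c,uv,T); s=(h-o[2])/d[:,2]; return o+d*s[:,None]
E
python3 - <<'E'
from h import *
for n in ['scene','side']:
    c=dict(np.load(n+'0.npz')); P=cloud(c); ok=c['z_map']>0
    t=ok&(abs(P[...,2])<.015)
    print(n,'table z',np.median(P[...,2][t]))
    R=ok&(P[...,0]>.2)&(P[...,0]<.85)&(P[...,1]>-.6)&(P[...,1]<.5)
    m=(R&(P[...,2]>.012)&(P[...,2]<.3)).astype(np.uint8)
    k,l,s,cc=cv2.connectedComponentsWithStats(m)
    for i in range(1,k):
        if s[i,4]<60: continue
        q=P[l==i]; col=c['color'][l==i].mean(0)
        print(s[i],q.mean(0).round(3),q.min(0).round(3),q.max(0).round(3),col.round())
    # mill: flat top at 75
    w=R&(abs(P[...,2]-.075)<.006)&(c['color'].min(-1)>110)
    k,l,s,cc=cv2.connectedComponentsWithStats(w.astype(np.uint8)); 
    i=1+np.argmax(s[1:,4]); q=P[w]
    q=P[w&(abs(P[...,0]-.5)<.25)&(abs(P[...,1]+.1)<.25)]
    r=cv2.minAreaRect(q[:,:2].astype(np.float32)); print('top75',r,len(q),np.median(q[:,2])); print(cv2.boxPoints(r))
E
```

```text
scene table z 0.0011912512113544382
[ 70 109  14  17 101] [ 0.245 -0.496  0.281] [ 0.228 -0.52   0.247] [ 0.261 -0.479  0.3  ] [21. 21. 19.]
[311 159  29  24 533] [0.424 0.298 0.041] [0.373 0.245 0.012] [0.484 0.348 0.063] [113. 105.  92.]
[ 182  162  104   86 5385] [ 0.565 -0.062  0.085] [ 0.42  -0.229  0.012] [0.667 0.098 0.159] [102. 100.  93.]
[361 174  32  22 411] [0.545 0.443 0.039] [0.506 0.398 0.013] [0.571 0.5   0.056] [98. 15. 13.]
[  98  185   51   84 2651] [ 0.505 -0.415  0.049] [ 0.325 -0.487  0.012] [ 0.681 -0.333  0.127] [107. 101.  95.]
[330 201  40  18 600] [0.637 0.298 0.04 ] [0.587 0.236 0.012] [0.671 0.364 0.057] [60. 57. 54.]
[326 225  41  39 705] [0.774 0.227 0.042] [0.703 0.186 0.012] [0.83  0.28  0.059] [104.  19.  17.]
top75 ((0.5286698341369629, -0.05378061532974243), (0.2015502005815506, 0.24890229105949402), 18.681703567504883) 1087 0.07536319029075889
[[ 0.3933413   0.0318342 ]
 [ 0.4730673  -0.20395409]
 [ 0.66399837 -0.13939543]
 [ 0.5842724   0.09639286]]
side table z -0.0002817779709541335
[393  81  10  19 101] [ 0.238 -0.489  0.272] [ 0.224 -0.509  0
[... 313 characters left out ...]
 [ 0.391 -0.228  0.012] [0.657 0.1   0.157] [150. 154. 150.]
[148 239  46  19 762] [0.757 0.246 0.042] [0.696 0.192 0.013] [0.823 0.284 0.057] [161.  34.  31.]
[181 260  46  45 882] [0.616 0.315 0.042] [0.576 0.246 0.012] [0.667 0.371 0.056] [89. 89. 88.]
[254 278  40  39 989] [0.429 0.288 0.041] [0.375 0.245 0.012] [0.477 0.35  0.062] [165. 163. 151.]
[197 318  32  49 869] [0.528 0.452 0.044] [0.494 0.402 0.022] [0.567 0.5   0.054] [161.  31.  28.]
top75 ((0.5331968665122986, -0.07616010308265686), (0.20007264614105225, 0.3085173964500427), 19.229827880859375) 965 0.07458356332977822
[[ 0.3879357   0.03654395]
 [ 0.48954841 -0.25475973]
 [ 0.67845803 -0.18886416]
 [ 0.5768453   0.10243952]]
```

```bash
python3 - <<'E'
import cv2
a=cv2.imread('pics/scene0.png')[140:260,160:300]; cv2.imwrite('pics/scene0z.png',cv2.resize(a,None,fx=5,fy=5,interpolation=cv2.INTER_CUBIC))
a=cv2.imread('pics/side0.png')[150:250,230:330]; cv2.imwrite('pics/side0z.png',cv2.resize(a,None,fx=6,fy=6,interpolation=cv2.INTER_CUBIC))
E
```

```text
(no output)
```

View pics/scene0z.png

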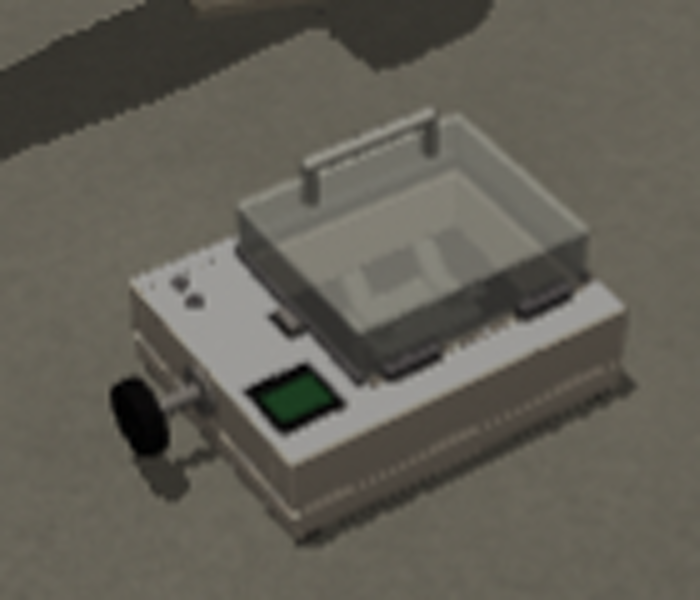

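View pics/side0z.png

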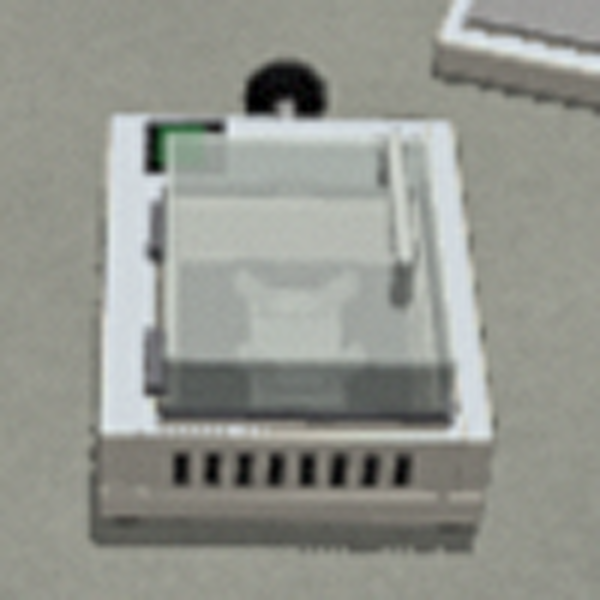

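send_rows:
  increments:
    - [[0.9, -0.2, 0, 0, 0, 0], [1, -0.2, 0, 0, 0, 0], [1, -0.2, 0, 0, 0, 0], [1, -0.2, -0.2, 0, 0, 0], [1, -0.2, -0.2, 0, 0, 0], [1, -0.2, -0.2, 0, 0, 0], [1, -0.2, 0, 0, 0, 0], [0.9, -0.2, 0, 0, 0, 0.68]]

```text
clock: 1.15
eef_pos: [0.5341, -0.21, 0.2486]
tool_rot: [0.987, 0.161, -0.0, -0.0]
ft_force: [0.0, -0.2, 0.4]
grip_width: 0.0857
```

send_rows:
  increments:
    - [[0.2, 0, 0, 0, 0, 0], [0, 0, 0, 0, 0, 0]]

```text
clock: 1.4
eef_pos: [0.5422, -0.208, 0.2481]
tool_rot: [0.987, 0.163, -0.001, -0.0]
ft_force: [-0.9, -0.7, -0.1]
grip_width: 0.0856
```

```bash
cat >> h.py <<'E'
from scipy.spatial.transform import Rotation as Ro
def wpose(o,c):
    T=np.eye(4);T[:3,:3]=Ro.from_quat(o['tool_rot']).as_matrix();T[:3,3]=o['eef_pos']
    return T@c['mount']
def snap(n,name):
    o=get_obs(); c=camera(n)
    T=wpose(o,c) if n=='wrist' else c['pose']
    save(name,c); np.savez(name+'.npz',T=T,**c); return o,c,T
E
python3 - <<'E'
from h import *
o,c,T=snap('wrist','w1'); print(o['clock'],o['joint_pos'].round(3),o['eef_pos'],Ro.from_quat(o['tool_rot']).as_matrix().round(3))
P=cloud(c,T); w=(c['z_map']>0)
print('table',np.median(P[...,2][w&(abs(P[...,2])<.02)]))
w=w&(abs(P[...,2]-.075)<.005)&(c['color'].min(-1)>110)
q=P[w]; r=cv2.minAreaRect(q[:,:2].astype(np.float32)); print(r,np.median(q[:,2]),len(q))
E
```

```text
1.4 [-0.366  0.398  0.3    1.475 -0.     2.448] [ 0.54216075 -0.20798067  0.24814371] [[ 0.947  0.322 -0.002]
 [ 0.322 -0.947  0.   ]
 [-0.001 -0.001 -1.   ]]
table 0.0008374932995311446
((0.5715129971504211, -0.18149954080581665), (0.2008330225944519, 0.5176371335983276), 19.12265396118164) 0.07580011524107622 13519
```

View pics/w1.png

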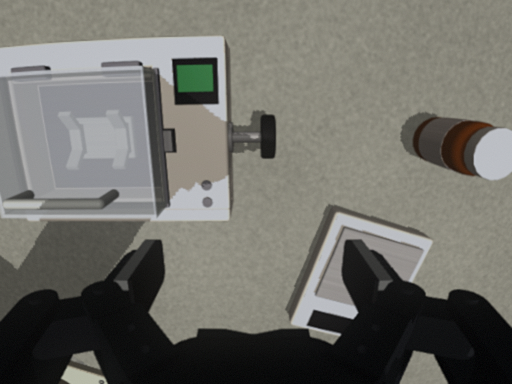

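Wrist view: knob disc at about (268,137), casing right edge at u≈229 for v 37–219, shank at v≈137, hood at left with handle bar around (62,202). No obstacle near the knob.

```bash
python3 - <<'E'
from h import *
c=dict(np.load('w1.npz'));T=c['T']
P=cloud(c,T);w=(c['z_map']>0)
# casing top mask
m=(w&(abs(P[...,2]-.0755)<.004)&(c['color'].min(-1)>90)).astype(np.uint8); m[:, 235:]=0
q=P[m>0]
r=cv2.minAreaRect(q[:,:2].astype(np.float32)); print(r,cv2.boxPoints(r))
e=onplane(c,[[229.5,60],[229.5,200],[224,37],[229.5,219]],.075,T); print('right edge',e.round(4)); d=e[1]-e[0]; print(np.degrees(np.arctan2(-d[1],-d[0])))
# knob: dark
k=(c['color'].max(-1)<45); k[:, :255]=0;k[:, 285:]=0;k[:100]=0;k[170:]=0
q=P[k&w&(P[...,2]>.03)]; print('knob',len(q),q.mean(0),q.min(0),q.max(0)); 
yaw=np.radians(18.8); R=np.array([[np.cos(yaw),-np.sin(yaw)],[np.sin(yaw),np.cos(yaw)]])
for O in [(.5144,-.027)]:
  l=(q[:,:2]-O)@R; print('knob mill',np.percentile(l,[2,50,98],axis=0)); print('edge mill',(e[:,:2]-O)@R)
# handle
b=onplane(c,[[5,208],[95,205],[115,192]],.155,T); print('bar',((b[:,:2]-O)@R).round(4))
ys,xs=np.nonzero(k); print(xs.min(),xs.max(),ys.min(),ys.max())
E
```

```text
((0.5272133350372314, -0.05382479727268219), (0.20077300071716309, 0.24735362827777863), 19.12265396118164) [[ 0.39185074  0.0301417 ]
 [ 0.4728817  -0.20356283]
 [ 0.66257596 -0.13779129]
 [ 0.581545    0.09591323]]
right edge [[ 0.6402 -0.15    0.075 ]
 [ 0.4983 -0.1952  0.075 ]
 [ 0.6594 -0.1381  0.075 ]
 [ 0.4762 -0.2022  0.075 ]]
17.67736112264101
knob 572 [ 0.5800252  -0.21214447  0.07320884] [ 0.55548019 -0.22597152  0.05771344] [ 0.60174199 -0.19931273  0.07960808]
knob mill [[-0.02055282 -0.2033127 ]
 [ 0.0029052  -0.1966741 ]
 [ 0.02301689 -0.18931953]]
edge mill [[ 0.07948533 -0.15699003]
 [-0.06949961 -0.15407048]
 [ 0.10143876 -0.15184897]
 [-0.092657   -0.15354774]]
bar [[-0.0513  0.0473]
 [-0.0478 -0.0414]
 [-0.0358 -0.0613]]
261 274 115 157
```

send_rows:
  increments:
    - [[0.62, 0.37, 0, 0, 0, 0], [0, 0, 1, 0, 0, 0], [0, 0, 1, 0, 0, 0], [0, 0, 0, 0, 0, 0], [0, 0, 0, 0, 0, 0]]
  grip: 0.55

```text
clock: 2.08
eef_pos: [0.5779, -0.217, 0.1512]
tool_rot: [0.987, 0.162, 0.001, 0.001]
ft_force: [1.2, 0.2, 1.2]
grip_width: 0.0381
```

```bash
python3 - <<'E'
from h import *
o,c,T=snap('wrist','w2'); print(o['eef_pos'],o['grip_width'])
E
```

```text
[ 0.57789847 -0.21699653  0.1511602 ] 0.038088622908988436
```

View pics/w2.png

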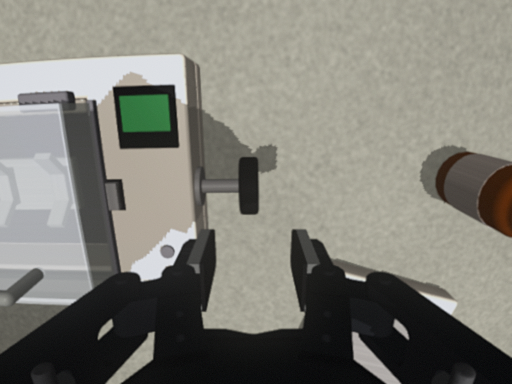

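send_rows:
  increments:
    - [[0, -0.02, 0.7, 0, 0, 0], [0, 0, 0.5, 0, 0, 0], [0, 0, 0.26, 0, 0, 0], [0, 0, 0.2, 0, 0, 0], [0, 0, 0, 0, 0, 0]]

```text
clock: 2.75
eef_pos: [0.5775, -0.2149, 0.0663]
tool_rot: [0.987, 0.162, 0.0, 0.0]
ft_force: [-0.9, -0.3, -1.1]
grip_width: 0.0383
```

```bash
python3 - <<'E'
from h import *
o,c,T=snap('wrist','w3'); print(o['eef_pos'],o['grip_width'],o['ft_force'])
o,c,T=snap('scene','s3'); a=c['color'][140:260,140:280,::-1]; cv2.imwrite('pics/s3z.png',cv2.resize(a,None,fx=5,fy=5))
E
```

```text
[ 0.5774817  -0.21492614  0.06631217] 0.03827274556412621 [-0.9476775  -0.2985097  -1.09020883]
```

View pics/w3.png

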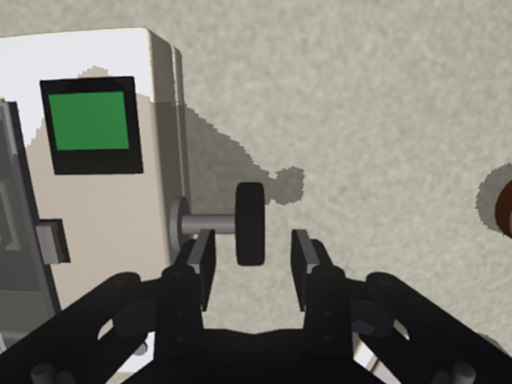

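View pics/s3z.png

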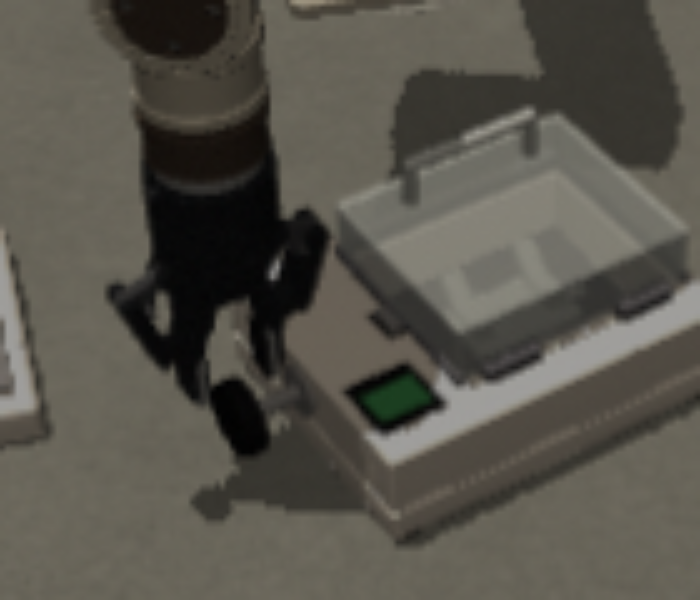

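Wrist view: disc at u 236–264, shank at v≈223, with a finger either side and clearance to both the casing and the disc. Pulling along tool +y now.

send_rows:
  increments:
    - [[0, 0.1, 0, 0, 0, 0], [0, 0.1, 0, 0, 0, 0], [0, 0.04, 0, 0, 0, 0], [0, 0.02, 0, 0, 0, 0]]

```text
clock: 3.35
eef_pos: [0.5814, -0.2274, 0.0659]
tool_rot: [0.987, 0.162, -0.0, -0.0]
ft_force: [-0.5, -0.2, -0.6]
grip_width: 0.0383
```

send_rows:
  increments:
    - [[0, 0.04, 0, 0, 0, 0], [0, 0.04, 0, 0, 0, 0], [0, 0.04, 0, 0, 0, 0], [0, 0.0, 0, 0, 0, 0]]

```text
clock: 3.85
eef_pos: [0.5833, -0.2329, 0.0659]
tool_rot: [0.987, 0.162, 0.0, 0.0]
ft_force: [-0.2, -0.5, 0.3]
grip_width: 0.0384
```

```bash
python3 - <<'E'
from h import *
o,c,T=snap('wrist','w4'); print(o['eef_pos'],o['grip_width'],o['ft_force'])
E
```

```text
[ 0.58334753 -0.23290197  0.06587811] 0.03843129326415484 [-0.23389006 -0.47337752  0.33749529]
```

View pics/w4.png

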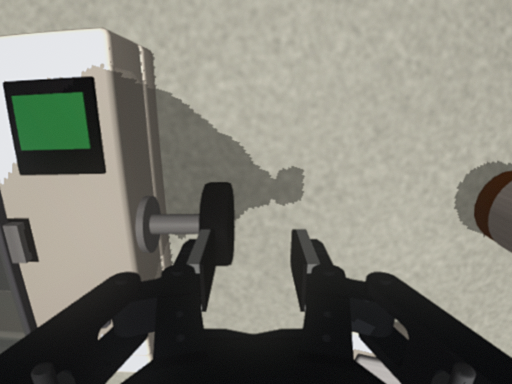

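```bash
python3 - <<'E'
from h import *
c=dict(np.load('w4.npz'));T=c['T']
P=cloud(c,c['mount'])  # tool frame
W=cloud(c,T)
for v in (225,235,240,245,250,255,260,265,275,290):
    print(v,[(u,(P[v,u]*1000).round().astype(int).tolist()) for u in (196,203,208,212,220,228)])
a=c['color'][160:320,160:360,::-1]; cv2.imwrite('pics/w4z.png',cv2.resize(np.clip(a.astype(float)*2,0,255).astype(np.uint8),None,fx=4,fy=4))
E
```

```text
225 [(196, [2, -33, 8]), (203, [9, -25, -9]), (208, [10, -23, -10]), (212, [10, -21, -10]), (220, [9, -16, -9]), (228, [9, -12, -7])]
235 [(196, [-31, -45, 65]), (203, [11, -23, -26]), (208, [12, -20, -26]), (212, [10, -19, -22]), (220, [5, -16, -13]), (228, [4, -12, -9])]
240 [(196, [11, -25, -30]), (203, [11, -22, -31]), (208, [11, -20, -30]), (212, [8, -19, -23]), (220, [2, -16, -12]), (228, [1, -12, -11])]
245 [(196, [11, -24, -36]), (203, [11, -21, -35]), (208, [12, -19, -37]), (212, [7, -19, -26]), (220, [-1, -17, -11]), (228, [-1, -12, -11])]
250 [(196, [10, -24, -39]), (203, [11, -20, -41]), (208, [10, -19, -39]), (212, [4, -19, -27]), (220, [-4, -17, -12]), (228, [-5, -13, -10])]
255 [(196, [12, -22, -46]), (203, [11, -20, -45]), (208, [9, -18, -41]), (212, [2, -19, -28]), (220, [-8, -17, -10]), (228, [-9, -13, -8])]
260 [(196, [12, -22, -50]), (203, [12, -19, -50]), (208, [6, -19, -40]), (212, [0, -18, -30]), (220, [-12, -17, -8]), (228, [-12, -13, -7])]
265 [(196, [11, -21, -52]), (203, [11, -19, -52]), (208, [5, -18, -41]), (212, [-2, -19, -30]), (220, [-18, -18, -2]), (228, [-57, -20, 65])]
275 [(196, [8, -21, -54]), (203, [7, -19, -53]), (208, [0, -19, -42]), (212, [-6, -18, -32]), (220, [-66, -27, 64]), (228, [-66, -20, 64])]
290 [(196, [13, -18, -71]), (203, [0, -19, -52]), (208, [-6, -18, -45]), (212, [-81, -34, 64]), (220, [-81, -27, 64]), (228, [-81, -20, 65])]
```

View pics/w4z.png

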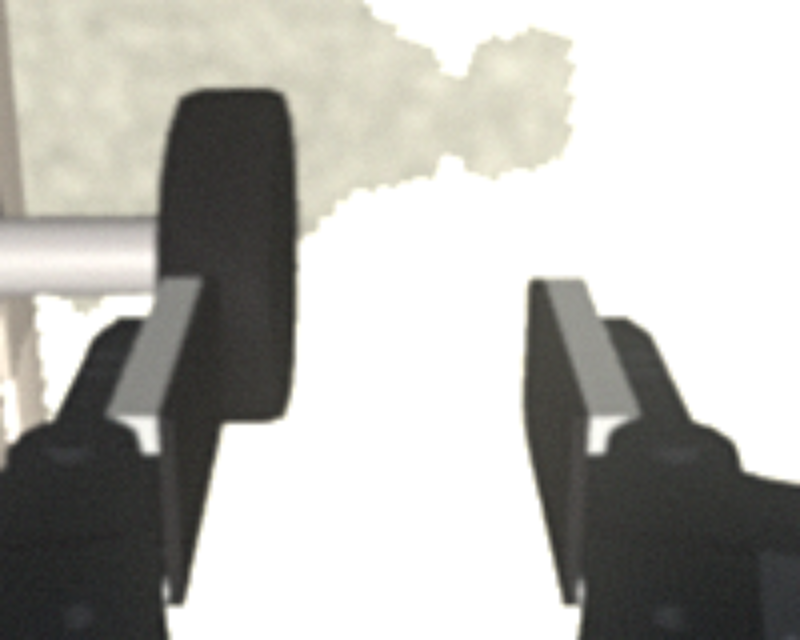

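The pull didn't engage. The disc hasn't moved, and the depth map puts the fingertips about 19 mm behind the TCP at this opening, so they passed just above the disc. I'll go back, descend further and watch the force.

send_rows:
  increments:
    - [[0, -0.2, 0, 0, 0, 0], [0, -0.16, 0, 0, 0, 0], [0, 0, 0.1, 0, 0, 0], [0, 0, 0.1, 0, 0, 0], [0, 0, 0.1, 0, 0, 0], [0, 0, 0.1, 0, 0, 0], [0, 0, 0, 0, 0, 0]]

```text
clock: 4.78
eef_pos: [0.577, -0.2157, 0.0451]
tool_rot: [0.987, 0.162, -0.001, -0.0]
ft_force: [0.2, -0.7, 0.3]
grip_width: 0.0386
```

```bash
python3 - <<'E'
from h import *
o,c,T=snap('wrist','w5'); print(o['eef_pos'],o['grip_width'],o['ft_force'])
o,c,T=snap('side','d5'); a=c['color'][120:230,220:350,::-1]; cv2.imwrite('pics/d5z.png',cv2.resize(a,None,fx=5,fy=5))
E
```

```text
[ 0.57701162 -0.21568134  0.04507377] 0.03858914641622129 [ 0.20356141 -0.69412361  0.33320963]
```

View pics/w5.png

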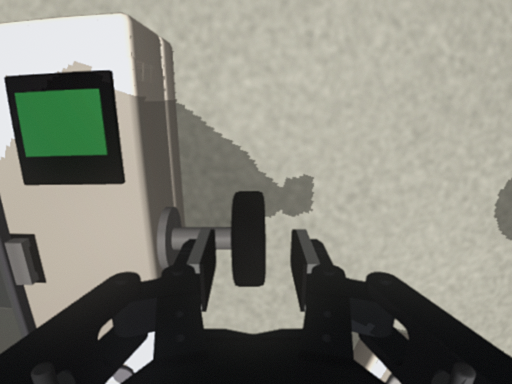

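View pics/d5z.png

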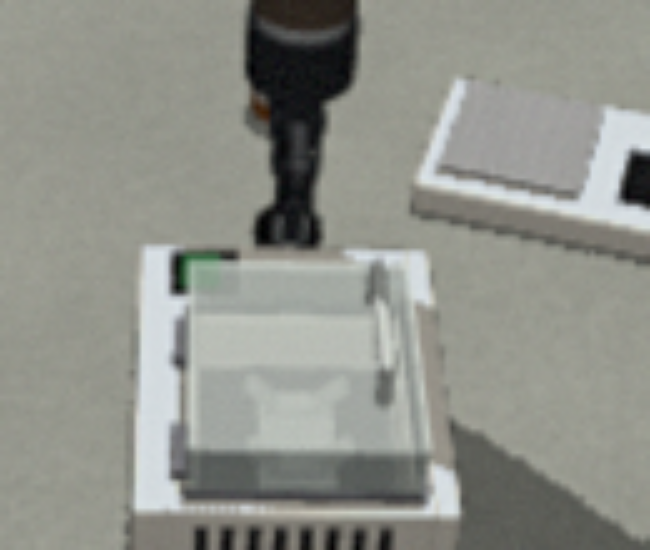

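send_rows:
  increments:
    - [[0, 0.08, 0.04, 0, 0, 0], [0, 0.06, 0, 0, 0, 0], [0, 0.04, 0, 0, 0, 0], [0, 0.02, 0, 0, 0, 0]]

```text
clock: 5.38
eef_pos: [0.5805, -0.224, 0.0441]
tool_rot: [0.987, 0.163, 0.0, -0.001]
ft_force: [-1.8, 6.8, 4.7]
grip_width: 0.0387
```

send_rows:
  increments:
    - [[0, 0.02, 0, 0, 0, 0], [0, 0.02, 0, 0, 0, 0]]

```text
clock: 5.62
eef_pos: [0.5806, -0.224, 0.044]
tool_rot: [0.987, 0.163, -0.0, -0.003]
ft_force: [-3.8, 10.3, 6.3]
grip_width: 0.0385
```

send_rows:
  increments:
    - [[0, 0.02, 0, 0, 0, 0], [0, 0.02, 0, 0, 0, 0]]

```text
clock: 5.88
eef_pos: [0.5806, -0.224, 0.0439]
tool_rot: [0.986, 0.164, -0.001, -0.005]
ft_force: [-5.1, 15.0, 8.6]
grip_width: 0.0384
```

send_rows:
  increments:
    - [[0, 0.02, 0, 0, 0, 0], [0, 0.02, 0, 0, 0, 0]]

```text
clock: 6.12
eef_pos: [0.582, -0.2283, 0.0441]
tool_rot: [0.987, 0.163, -0.0, -0.002]
ft_force: [-0.2, -0.5, 2.1]
grip_width: 0.0384
```

send_rows:
  increments:
    - [[0, 0.02, 0, 0, 0, 0], [0, 0.02, 0, 0, 0, 0]]

```text
clock: 6.38
eef_pos: [0.5835, -0.2324, 0.0442]
tool_rot: [0.987, 0.162, 0.0, -0.0]
ft_force: [-0.6, 4.6, 3.3]
grip_width: 0.0382
```

send_rows:
  increments:
    - [[0, 0.1, 0, 0, 0, 0], [0, 0.1, 0, 0, 0, 0], [0, 0.1, 0, 0, 0, 0], [0, 0.04, 0, 0, 0, 0], [0, 0.02, 0, 0, 0, 0]]

```text
clock: 7.0
eef_pos: [0.5898, -0.2505, 0.0442]
tool_rot: [0.987, 0.162, 0.001, 0.001]
ft_force: [-0.4, 2.8, 4.2]
grip_width: 0.0386
```

send_rows:
  increments:
    - [[0, 0.02, 0, 0, 0, 0], [0, 0.02, 0, 0, 0, 0]]

```text
clock: 7.25
eef_pos: [0.59, -0.2511, 0.0441]
tool_rot: [0.987, 0.163, 0.0, -0.001]
ft_force: [0.4, 5.0, 5.6]
grip_width: 0.0384
```

send_rows:
  increments:
    - [[0, 0.02, 0, 0, 0, 0], [0, 0.02, 0, 0, 0, 0]]

```text
clock: 7.5
eef_pos: [0.5902, -0.2517, 0.0441]
tool_rot: [0.987, 0.163, 0.0, -0.002]
ft_force: [-1.0, 8.5, 6.6]
grip_width: 0.0385
```

send_rows:
  increments:
    - [[0, 0.03, 0, 0, 0, 0], [0, 0.03, 0, 0, 0, 0]]

```text
clock: 7.75
eef_pos: [0.5905, -0.2524, 0.0439]
tool_rot: [0.987, 0.164, -0.0, -0.004]
ft_force: [-2.0, 12.6, 9.3]
grip_width: 0.0381
```

send_rows:
  increments:
    - [[0, 0.03, 0, 0, 0, 0], [0, 0.02, 0, 0, 0, 0]]

```text
clock: 8.0
eef_pos: [0.5909, -0.2537, 0.0439]
tool_rot: [0.986, 0.164, -0.001, -0.005]
ft_force: [-2.2, 15.0, 8.8]
grip_width: 0.0382
```

send_rows:
  increments:
    - [[0, 0.02, 0, 0, 0, 0], [0, 0.02, 0, 0, 0, 0]]

```text
clock: 8.25
eef_pos: [0.5924, -0.2581, 0.044]
tool_rot: [0.987, 0.163, -0.0, -0.002]
ft_force: [-0.8, 9.3, 7.7]
grip_width: 0.0387
```

The bolt jumped over the outer click, with 36 mm of total travel. Backing the finger off and checking.

send_rows:
  increments:
    - [[0, -0.08, 0, 0, 0, 0], [0, -0.08, 0, 0, 0, 0], [0, 0, 0, 0, 0, 0]]

```text
clock: 8.62
eef_pos: [0.5903, -0.2543, 0.0442]
tool_rot: [0.987, 0.162, 0.0, 0.001]
ft_force: [1.1, -2.6, 3.5]
grip_width: 0.0382
```

```bash
python3 - <<'E'
from h import *
o,c,T=snap('wrist','w6'); print(o['eef_pos'],o['grip_width'],o['ft_force'])
W=cloud(c,T); yaw=np.radians(18.9); R=np.array([[np.cos(yaw),-np.sin(yaw)],[np.sin(yaw),np.cos(yaw)]])
k=(c['color'].max(-1)<45); k[:, :220]=0;k[:, 290:]=0;k[:180]=0;k[225:]=0
q=W[k&(W[...,2]>.02)]; print(len(q), np.percentile((q[:,:2]-[.5135,-.0268])@R,[2,50,98],axis=0))
E
```

```text
[ 0.59026076 -0.25425686  0.04419375] 0.03822122133686997 [ 1.14820484 -2.58139203  3.53135263]
1014 [[ 0.01654565 -0.24074449]
 [ 0.02169288 -0.23382142]
 [ 0.02555658 -0.22664922]]
```

View pics/w6.png

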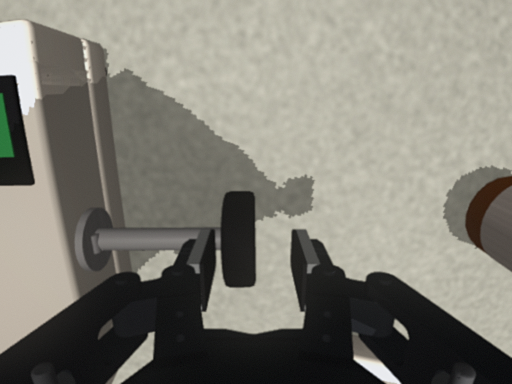

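The knob sits at mill y ≈ -234 mm, about 36 mm out from home, and stays there with the finger clear. Next: lift and go over the hood handle.

send_rows:
  increments:
    - [[0, 0, -0.9, 0, 0, 0], [0, 0, -1, 0, 0, 0], [0, 0, -1, 0, 0, 0], [-0.18, -0.96, -0.6, 0, 0, 0], [-0.18, -0.96, 0, 0, 0, 0], [-0.18, -0.96, 0, 0, 0, 0], [-0.18, -0.96, 0, 0, 0, 0], [-0.18, -0.96, 0, 0, 0, 0]]

```text
clock: 9.68
eef_pos: [0.4685, -0.0389, 0.2178]
tool_rot: [0.987, 0.162, -0.002, -0.001]
ft_force: [0.7, 0.7, 0.4]
grip_width: 0.0382
```

send_rows:
  increments:
    - [[0, 0, 0, 0, 0, -1], [0, 0, 0, 0, 0, -1], [0, 0, 0, 0, 0, -1], [0, 0, 0, 0, 0, -1], [0, 0, 0, 0, 0, -1], [0, 0, 0, 0, 0, -1], [0, 0, 0, 0, 0, -1], [0, 0, 0, 0, 0, -1]]

```text
clock: 10.68
eef_pos: [0.4694, -0.0402, 0.2177]
tool_rot: [0.649, 0.76, -0.001, -0.002]
ft_force: [0.6, 0.2, -0.2]
grip_width: 0.0382
```

send_rows:
  increments:
    - [[0, 0, 0, 0, 0, -1], [0, 0, 0, 0, 0, 0]]

```text
clock: 10.92
eef_pos: [0.4696, -0.0402, 0.2179]
tool_rot: [0.584, 0.812, -0.001, -0.001]
ft_force: [-1.0, 0.2, -0.8]
grip_width: 0.0385
```

```bash
python3 - <<'E'
from h import *
o,c,T=snap('wrist','w7'); print(o['clock'],o['eef_pos'],o['joint_pos'].round(2),Ro.from_quat(o['tool_rot']).as_matrix().round(3),o['ft_force'])
E
```

```text
10.925 [ 0.46960582 -0.04020578  0.21785577] [-0.09  0.19 -0.07  1.32  0.    1.16] [[-0.318  0.948 -0.003]
 [ 0.948  0.318  0.   ]
 [ 0.001 -0.003 -1.   ]] [-0.95223653  0.15932492 -0.79511329]
```

View pics/w7.png

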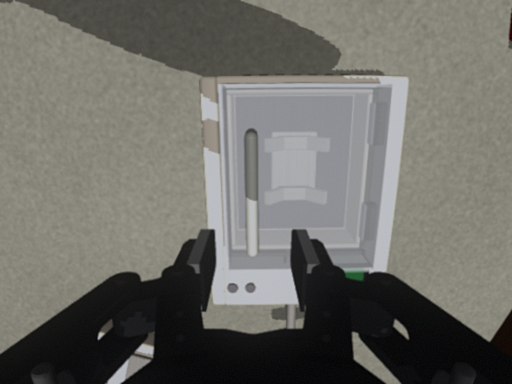

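Wrist view: handle bar at u≈251 from v 130 to 255, between the fingers in u. Its middle needs measuring.

```bash
python3 - <<'E'
from h import *
c=dict(np.load('w7.npz'));T=c['T'];W=cloud(c,T)
w=(W[...,2]>.14)&(W[...,2]<.165); w[:, :235]=0; w[:,270:]=0; w[260:]=0
q=W[w]; print(len(q),q.mean(0),np.median(q[:,2]))
ys,xs=np.nonzero(w); print(xs.min(),xs.max(),ys.min(),ys.max())
yaw=np.radians(18.8); R=np.array([[np.cos(yaw),-np.sin(yaw)],[np.sin(yaw),np.cos(yaw)]])
l=(q[:,:2]-[.5135,-.0268])@R; print(np.percentile(l,[1,50,99],axis=0))
b=onplane(c,[[251,130],[252,250]],.15,T); d=b[0]-b[1]; print(b, np.degrees(np.arctan2(-d[0],d[1])))
Ti=np.linalg.inv(T@np.linalg.inv(c['mount'])); t=q@Ti[:3,:3].T+Ti[:3,3]; print('tool',np.percentile(t,[1,50,99],axis=0))
E
```

```text
1614 [ 0.4669853  -0.03675532  0.15459417] 0.15485724383640515
244 257 130 256
[[-0.0521916  -0.04568854]
 [-0.04721249  0.00734983]
 [-0.04263541  0.05035559]]
[[ 0.45238335  0.00703995  0.15      ]
 [ 0.4835599  -0.08375625  0.15      ]] 18.95085275748237
tool [[-0.04721423 -0.00626067  0.06095085]
 [ 0.0058011  -0.00114972  0.06300245]
 [ 0.04878969  0.00352321  0.06783806]]
```

send_rows:
  increments:
    - [[0, 0, 0.8, 0, 0, 0], [0, -0.02, 0.6, 0, 0, 0], [0, 0, 0.3, 0, 0, 0], [0, 0, 0.2, 0, 0, 0], [0, 0, 0.06, 0, 0, 0], [0, 0, 0, 0, 0, 0]]

```text
clock: 11.72
eef_pos: [0.47, -0.0405, 0.1212]
tool_rot: [0.583, 0.812, 0.0, 0.0]
ft_force: [-0.6, -0.1, 0.5]
grip_width: 0.0383
```

send_rows:
  increments:
    - [[0, 0, 0, 0, 0, 0], [0, 0, 0, 0, 0, 0], [0, 0, 0, 0, 0, 0], [0, 0, 0, 0, 0, 0]]
  grip: 0.9

```text
clock: 12.22
eef_pos: [0.4685, -0.0411, 0.1214]
tool_rot: [0.583, 0.812, -0.001, -0.0]
ft_force: [-4.4, -1.9, 5.6]
grip_width: 0.009
```

```bash
python3 - <<'E'
from h import *
o,c,T=snap('wrist','w8'); print(o['eef_pos'],o['grip_width'],o['ft_force'])
o,c,T=snap('side','d8'); a=c['color'][120:250,220:350,::-1]; cv2.imwrite('pics/d8z.png',cv2.resize(a,None,fx=4.5,fy=4.5))
E
```

```text
[ 0.46849767 -0.04112413  0.12141523] 0.00904741787474794 [-4.43529815 -1.90000117  5.60976785]
```

View pics/w8.png

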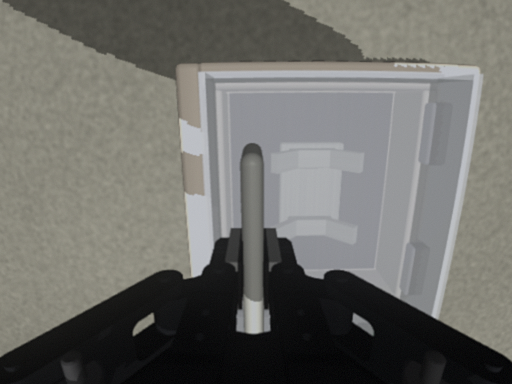

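View pics/d8z.png

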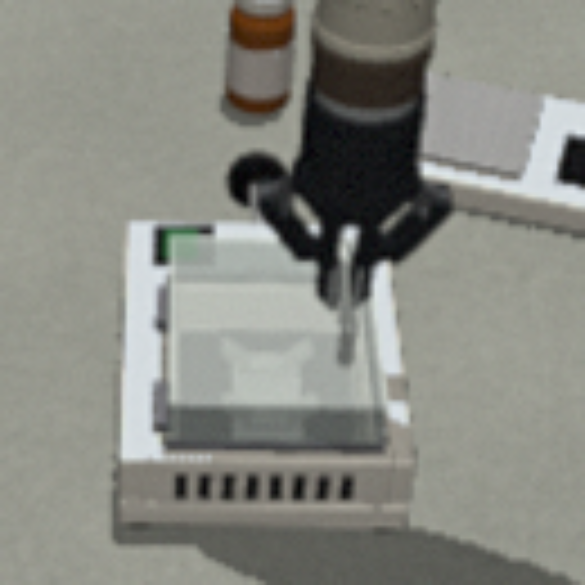

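send_rows:
  increments:
    - [[0, 0.14, -0.2, 0, 0, 0], [0, 0.16, -0.19, 0, 0, 0], [0, 0.18, -0.17, 0, 0, 0], [0, 0.18, -0.16, 0, 0, 0], [0, 0.2, -0.14, 0, 0, 0], [0, 0.21, -0.12, 0, 0, 0]]

```text
clock: 13.08
eef_pos: [0.5176, -0.024, 0.1712]
tool_rot: [0.583, 0.812, -0.002, -0.002]
ft_force: [-9.4, -2.5, 10.7]
grip_width: 0.009
```

```bash
python3 - <<'E'
from h import *
o,c,T=snap('side','d9'); print(o['eef_pos'],o['grip_width'],o['ft_force']);a=c['color'][100:250,200:380,::-1]; cv2.imwrite('pics/d9z.png',cv2.resize(a,None,fx=4,fy=4))
E
```

```text
[ 0.51756493 -0.02400356  0.17115777] 0.009033490154439118 [-9.35161799 -2.47277303 10.73160413]
```

View pics/d9z.png

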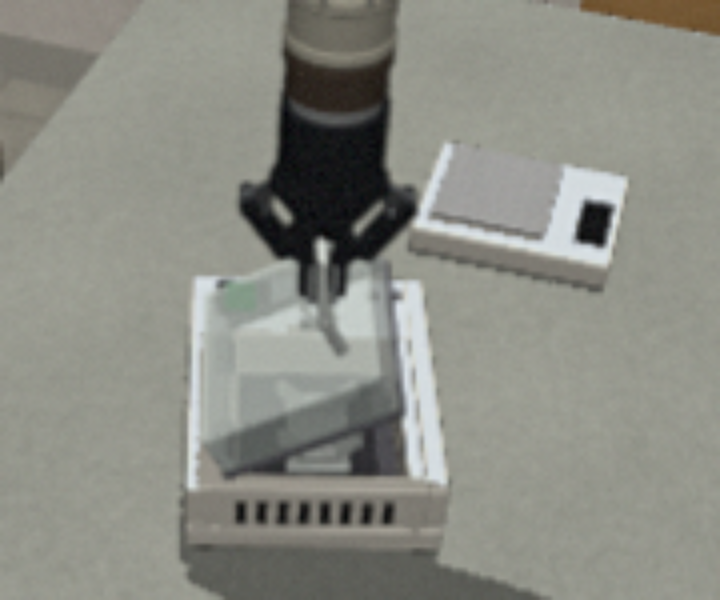

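The hood follows the handle and is at about 30°. Continuing the arc.

send_rows:
  increments:
    - [[0, 0.22, -0.11, 0, 0, 0], [0, 0.23, -0.08, 0, 0, 0], [0, 0.24, -0.07, 0, 0, 0], [0, 0.24, -0.04, 0, 0, 0], [0, 0.24, -0.02, 0, 0, 0], [0, 0.25, 0, 0, 0, 0]]

```text
clock: 13.88
eef_pos: [0.5879, 0.0004, 0.1861]
tool_rot: [0.583, 0.813, 0.0, -0.001]
ft_force: [-4.9, 1.9, 2.4]
grip_width: 0.009
```

send_rows:
  increments:
    - [[0, 0.24, 0.02, 0, 0, 0], [0, 0.24, 0.04, 0, 0, 0], [0, 0.24, 0.06, 0, 0, 0], [0, 0, 0, 0, 0, 0]]

```text
clock: 14.38
eef_pos: [0.6235, 0.0127, 0.1793]
tool_rot: [0.582, 0.813, 0.002, 0.0]
ft_force: [1.1, 5.2, 0.1]
grip_width: 0.0091
```

```bash
python3 - <<'E'
from h import *
o,c,T=snap('side','d10'); print(o['eef_pos'],o['grip_width'],o['ft_force']);a=c['color'][80:250,180:380,::-1]; cv2.imwrite('pics/d10z.png',cv2.resize(a,None,fx=4,fy=3.5))
E
```

```text
[0.6235059  0.01265657 0.17933761] 0.009077087659061754 [1.06308172 5.18335721 0.08436539]
```

View pics/d10z.png

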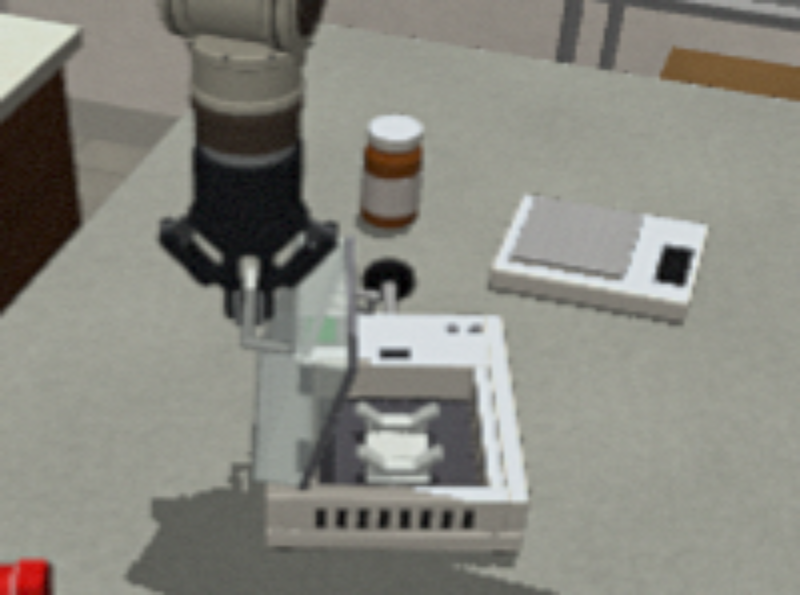

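Hood at about 77°. I'll release the bar, lift off, and push the hood past vertical from its inner side.

send_rows:
  increments:
    - [[0, 0, 0, 0, 0, 0], [0, 0, 0, 0, 0, 0], [0, 0, 0, 0, 0, 0], [0, 0, -0.3, 0, 0, 0], [0, 0, -0.6, 0, 0, 0], [0, 0, -0.6, 0, 0, 0], [0, 0, -0.2, 0, 0, 0]]
  grip: 0.72

```text
clock: 15.3
eef_pos: [0.623, 0.0107, 0.2685]
tool_rot: [0.583, 0.812, 0.002, 0.002]
ft_force: [0.1, 0.3, -1.3]
grip_width: 0.024
```

```bash
python3 - <<'E'
from h import *
o,c,T=snap('side','d11'); print(o['eef_pos'],o['grip_width'],o['ft_force']);a=c['color'][60:250,160:380,::-1]; cv2.imwrite('pics/d11z.png',cv2.resize(a,None,fx=3.5,fy=3))
E
```

```text
[0.6230169  0.01074621 0.26845043] 0.023977305378840685 [ 0.11413989  0.32562048 -1.28194081]
```

View pics/d11z.png

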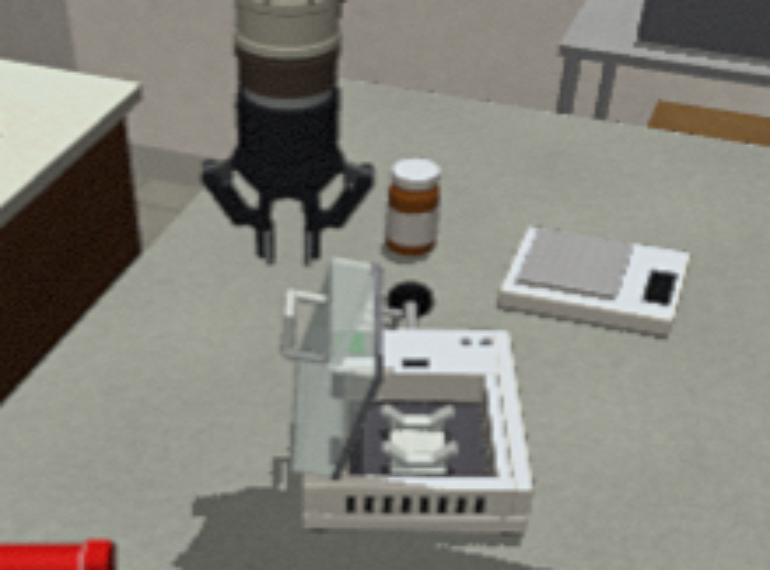

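send_rows:
  increments:
    - [[0, -0.6, 0, 0, 0, 0], [0, -0.9, 0, 0, 0, 0], [0, -0.76, 0, 0, 0, 0], [0, 0, 0.7, 0, 0, 0], [0, 0, 0.7, 0, 0, 0], [0, 0, 0.5, 0, 0, 0], [0, 0, 0, 0, 0, 0]]
  grip: 0.95

```text
clock: 16.23
eef_pos: [0.5123, -0.0252, 0.1672]
tool_rot: [0.583, 0.812, -0.002, -0.003]
ft_force: [-0.1, 0.5, 0.7]
grip_width: 0.0041
```

send_rows:
  increments:
    - [[0, 0.3, 0, 0, 0, 0], [0, 0.25, 0, 0, 0, 0], [0, 0.2, 0, 0, 0, 0], [0, 0.2, 0, 0, 0, 0], [0, 0.2, 0, 0, 0, 0]]

```text
clock: 16.85
eef_pos: [0.5698, -0.0066, 0.17]
tool_rot: [0.583, 0.813, 0.0, -0.0]
ft_force: [-0.7, -0.5, 1.2]
grip_width: 0.0042
```

```bash
python3 - <<'E'
from h import *
o,c,T=snap('side','d12'); print(o['eef_pos'],o['grip_width'],o['ft_force']);a=c['color'][60:250,160:380,::-1]; cv2.imwrite('pics/d12z.png',cv2.resize(a,None,fx=3.5,fy=3))
E
```

```text
[ 0.56975861 -0.00661009  0.16999272] 0.004211879021907625 [-0.67137632 -0.47219881  1.1975417 ]
```

View pics/d12z.png

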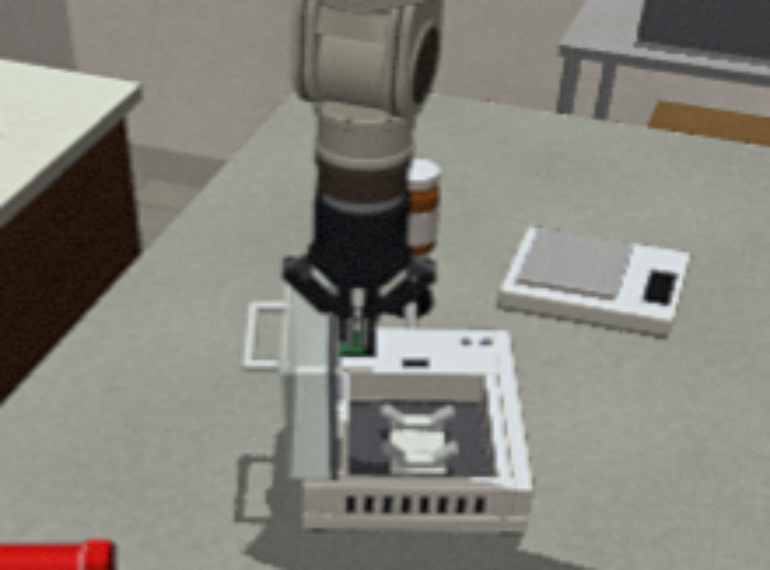

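send_rows:
  increments:
    - [[0, 0.12, 0, 0, 0, 0], [0, 0.1, 0, 0, 0, 0], [0, 0, 0, 0, 0, 0]]

```text
clock: 17.27
eef_pos: [0.58, -0.0032, 0.1697]
tool_rot: [0.583, 0.813, 0.0, 0.0]
ft_force: [-0.2, -1.5, -0.4]
grip_width: 0.0044
```

send_rows:
  increments:
    - [[0, -0.4, 0, 0, 0, 0], [0, -0.5, -0.3, 0, 0, 0], [0, -0.2, -0.8, 0, 0, 0], [0, 0, -1, 0, 0, 0]]
  grip: 0.5

```text
clock: 17.77
eef_pos: [0.5262, -0.0212, 0.2756]
tool_rot: [0.583, 0.812, -0.0, -0.001]
ft_force: [0.6, 1.2, 0.2]
grip_width: 0.0427
```

```bash
python3 - <<'E'
from h import *
o,c,T=snap('side','d13'); print(o['eef_pos'],o['grip_width'],o['ft_force'],o['joint_pos'].round(2));a=c['color'][60:250,160:380,::-1]; cv2.imwrite('pics/d13z.png',cv2.resize(a,None,fx=3.5,fy=3))
# jar from scene and side
for n in ('scene','side'):
    c=dict(np.load(n+'0.npz')); P=cloud(c); 
    m=(P[...,2]>.012)&(P[...,2]<.07)&(P[...,0]>.56)&(P[...,0]<.69)&(P[...,1]>.22)&(P[...,1]<.385)&(c['color'].ptp(-1)<25 if hasattr(c['color'],'ptp') else np.ptp(c['color'].astype(int),-1)<25)
    q=P[m]
    t=q[q[:,2]>.045]; print(n,len(t)); r=cv2.minAreaRect(t[:,:2].astype(np.float32)); print(r); pc=np.linalg.svd(t[:,:2]-t[:,:2].mean(0))[2][0]; print('axis deg',np.degrees(np.arctan2(pc[1],pc[0])),t.mean(0),np.percentile((t[:,:2]-t[:,:2].mean(0))@pc,[1,99]))
E
```

```text
[ 0.52624468 -0.02120149  0.27560144] 0.042695867850340935 [0.5690851  1.16964085 0.19068947] [-0.04  0.28  0.2   1.5   0.    1.2 ]
scene 264
((0.6285330057144165, 0.302565336227417), (0.12204305827617645, 0.03905444219708443), 73.44530487060547)
axis deg -108.62196905791369 [0.62977978 0.30278844 0.04981405] [-0.06021002  0.06125576]
side 464
((0.6211603879928589, 0.30568552017211914), (0.12209530174732208, 0.03796710446476936), 70.41910552978516)
axis deg 72.44721453924048 [0.62010032 0.30720261 0.0494258 ] [-0.06042389  0.05936067]
```

View pics/d13z.png

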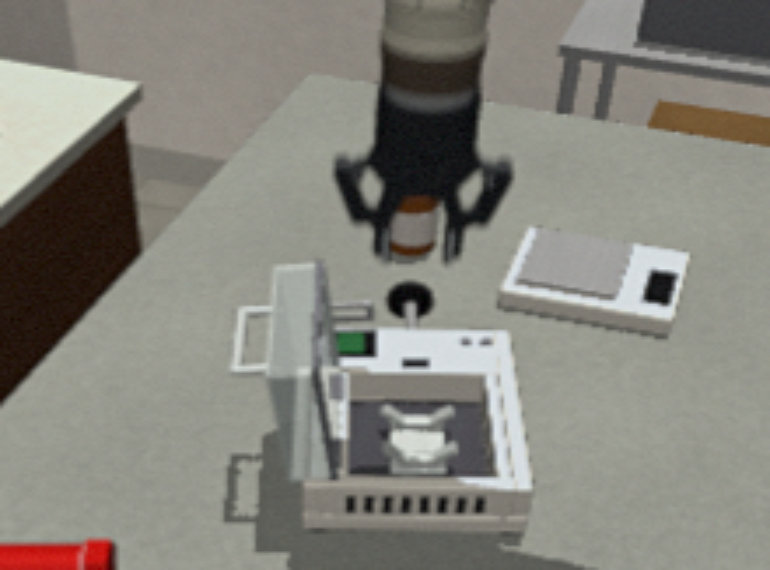

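Hood stands open past vertical. The knob is still out. Now over to the jar, which is near (0.625, 0.304) with its axis at about 72°.

send_rows:
  increments:
    - [[0.5, 0.35, 0, 0, 0, 0], [0.84, 0.6, 0, 0, 0, 0], [0.84, 0.6, 0, 0, 0, 0], [0.84, 0.6, 0, 0, 0, 0], [0.84, 0.6, 0, 0, 0, 0], [0.84, 0.6, 0, 0, 0, 0], [0.84, 0.6, 0, 0, 0, 0]]
  grip: 0

```text
clock: 18.7
eef_pos: [0.6266, 0.3065, 0.2753]
tool_rot: [0.583, 0.812, 0.001, 0.0]
ft_force: [1.2, -0.5, -0.1]
grip_width: 0.0851
```

send_rows:
  increments:
    - [[0, 0, 0, 0, 0, 1], [0, 0, 0, 0, 0, 1], [0, 0, 0, 0, 0, 1], [0, 0, 0, 0, 0, 0.68], [0, 0, 0, 0, 0, 0]]

```text
clock: 19.32
eef_pos: [0.6261, 0.3049, 0.275]
tool_rot: [0.809, 0.588, 0.0, 0.0]
ft_force: [-1.0, 0.5, -1.3]
grip_width: 0.0857
```

```bash
python3 - <<'E'
from h import *
o,c,T=snap('wrist','w14'); print(o['clock'],o['eef_pos'],o['grip_width'],o['joint_pos'].round(2),Ro.from_quat(o['tool_rot']).as_matrix().round(3))
W=cloud(c,T); Ti=np.linalg.inv(T@np.linalg.inv(c['mount']));t=W@Ti[:3,:3].T+Ti[:3,3]
m=(W[...,2]>.03)&(W[...,2]<.07)&(abs(W[...,0]-.625)<.08)&(abs(W[...,1]-.304)<.09)
q=W[m]; tt=t[m]; r=cv2.minAreaRect((tt[:,:2]*1000).astype(np.float32)); print(len(q),r,np.percentile(q[:,2],[50,98])); print(np.percentile(tt,[1,50,99],axis=0))
E
```

```text
19.325 [0.62612064 0.30486241 0.27497552] 0.08569944642633368 [0.45 0.68 0.84 1.72 0.   2.34] [[ 0.31   0.951  0.001]
 [ 0.951 -0.31   0.   ]
 [ 0.001  0.001 -1.   ]]
3655 ((-0.6650505065917969, 34.244476318359375), (131.04344177246094, 120.19458770751953), 89.74824523925781) [0.04882945 0.05380883]
[[-0.05997952 -0.02896402  0.22086505]
 [ 0.00079534 -0.00202186  0.22614701]
 [ 0.05876955  0.09404844  0.24368066]]
```

View pics/w14.png

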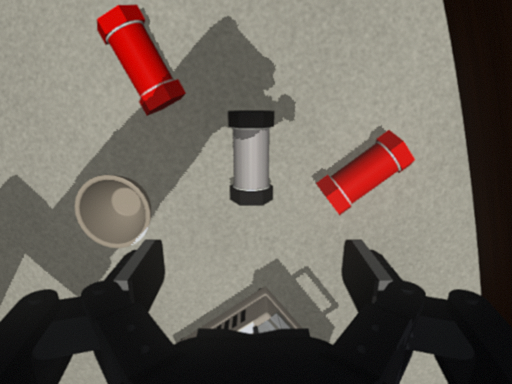

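```bash
python3 - <<'E'
from h import *
c=dict(np.load('w14.npz'));T=c['T'];W=cloud(c,T); Ti=np.linalg.inv(T@np.linalg.inv(c['mount']));t=W@Ti[:3,:3].T+Ti[:3,3]
sat=np.ptp(c['color'].astype(int),-1)
m=(W[...,2]>.03)&(W[...,2]<.07)&(abs(t[...,1])<.045)&(abs(t[...,0])<.08)&(sat<30)
tt=t[m]; r=cv2.minAreaRect((tt[:,:2]*1000).astype(np.float32)); print(r,np.percentile(tt,[1,50,99],axis=0).round(4))
hi=tt[tt[:,2]<.275-.044]; print(cv2.fitLine((hi[:,:2]*1000).astype(np.float32),cv2.DIST_L2,0,.01,.01).ravel())
for lo,h in((-.058,-.042),(-.035,0),(0,.035),(.042,.058)):
    s=tt[(tt[:,0]>lo)&(tt[:,0]<h)]; print(lo,np.percentile(s[:,1],[1,99]).round(4),((np.percentile(s[:,1],1)+np.percentile(s[:,1],99))/2).round(4))
print('top tool z',np.percentile(tt[:,2],2))
E
```

```text
((-0.8289604187011719, -3.0582923889160156), (56.43718338012695, 120.19458770751953), 89.74824523925781) [[-0.06   -0.029   0.2209]
 [ 0.0023 -0.0021  0.2261]
 [ 0.0588  0.0235  0.2436]]
[ 9.9999964e-01 -8.6106290e-04  1.4262304e+00 -2.7367508e+00]
-0.058 [-0.0296  0.0251] -0.0023
-0.035 [-0.0261  0.0205] -0.0028
0 [-0.0255  0.02  ] -0.0027
0.042 [-0.0303  0.0248] -0.0027
top tool z 0.2211669284918292
```

send_rows:
  increments:
    - [[-0.02, -0.05, 0.8, 0, 0, 0], [0, 0, 1, 0, 0, 0], [0, 0, 1, 0, 0, 0], [0, 0, 1, 0, 0, 0], [0, 0, 1, 0, 0, 0], [0, 0, 0.5, 0, 0, 0], [0, 0, 0.2, 0, 0, 0], [0, 0, 0, 0, 0, 0]]

```text
clock: 20.38
eef_pos: [0.6232, 0.3046, -0.0001]
tool_rot: [0.809, 0.587, -0.0, -0.0]
ft_force: [0.0, -0.4, 1.4]
grip_width: 0.0854
```

```bash
python3 - <<'E'
from h import *
o,c,T=snap('wrist','w15'); print(o['clock'],o['eef_pos'],o['ft_force'])
o,c,T=snap('side','d15');a=c['color'][200:340,130:330,::-1]; cv2.imwrite('pics/d15z.png',cv2.resize(a,None,fx=4,fy=4))
E
```

```text
20.375 [ 6.23249023e-01  3.04572638e-01 -1.00331550e-04] [ 0.00682987 -0.37034338  1.41137326]
```

View pics/w15.png

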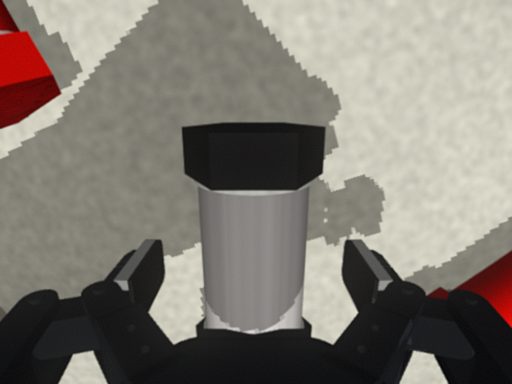

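View pics/d15z.png

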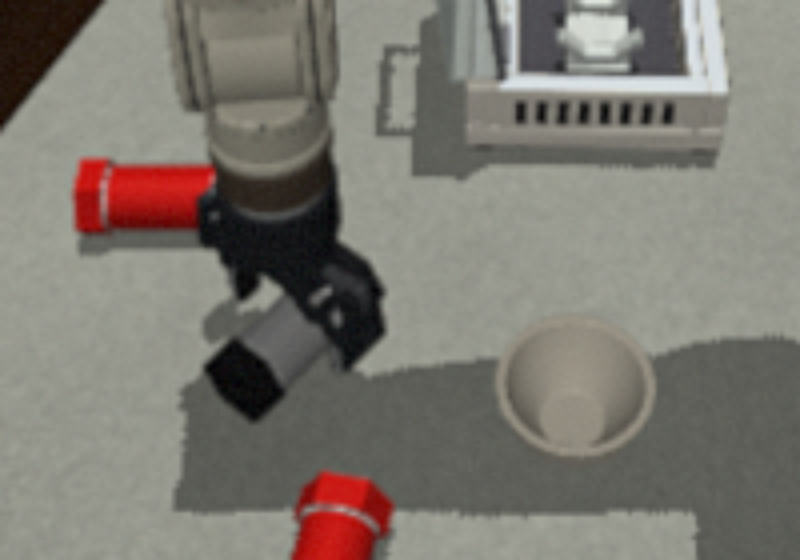

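send_rows:
  increments:
    - [[0, 0, 0.12, 0, 0, 0], [0, 0, 0.1, 0, 0, 0], [0, 0, 0, 0, 0, 0]]

```text
clock: 20.85
eef_pos: [0.6227, 0.3043, -0.0116]
tool_rot: [0.81, 0.587, -0.001, -0.0]
ft_force: [0.4, 0.4, 0.5]
grip_width: 0.0852
```

send_rows:
  increments:
    - [[0, 0, 0, 0, 0, 0], [0, 0, 0, 0, 0, 0], [0, 0, 0, 0, 0, 0], [0, 0, 0, 0, 0, 0], [0, 0, 0, 0, 0, 0]]
  grip: 0.9

```text
clock: 21.48
eef_pos: [0.6236, 0.3047, -0.0106]
tool_rot: [0.81, 0.587, 0.001, 0.0]
ft_force: [-0.0, -0.8, 3.0]
grip_width: 0.0469
```

```bash
python3 - <<'E'
from h import *
o,c,T=snap('wrist','w16'); print(o['clock'],o['eef_pos'],o['ft_force'],o['grip_width'])
E
```

```text
21.475 [ 0.62359323  0.30468104 -0.01060513] [-0.01101966 -0.81278072  2.97386253] 0.0469214861973529
```

View pics/w16.png

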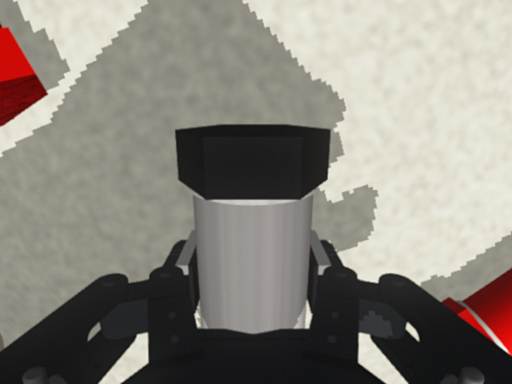

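send_rows:
  increments:
    - [[0, 0, -0.3, 0, 0, 0], [0, 0, -0.8, 0, 0, 0], [0, 0, -1, 0, 0, 0], [0, 0, -1, 0, 0, 0], [0, 0, -1, 0, 0, 0], [0, 0, -1, 0, 0, 0], [0, 0, -0.4, 0, 0, 0], [0, 0, 0, 0, 0, 0]]

```text
clock: 22.52
eef_pos: [0.6237, 0.3049, 0.2664]
tool_rot: [0.81, 0.587, 0.002, 0.0]
ft_force: [0.7, -1.3, -1.6]
grip_width: 0.0469
```

```bash
python3 - <<'E'
from h import *
yaw=np.radians(18.8); R=np.array([[np.cos(yaw),-np.sin(yaw)],[np.sin(yaw),np.cos(yaw)]])
c=dict(np.load('w7.npz'));T=c['T'];W=cloud(c,T)
m=(abs(W[...,2]-.0755)<.003)&(c['color'].min(-1)>85); m[310:]=0
q=W[m][:,:2]; l=(q-[.5135,-.0268])@R*1000
print(len(l),np.percentile(l,[.3,1,50,99,99.7],axis=0))
r=cv2.minAreaRect(q.astype(np.float32)); print(r)
# saddles: z above 0.05 inside bay now without hood from scene/side
o=get_obs(); print(o['clock'],o['eef_pos'],o['grip_width'],o['ft_force'])
for n in('scene','side'):
    o,c,T=snap(n,n+'17'); W=cloud(c,T); l=((W[...,:2]-[.5135,-.0268])@R)*1000
    s=(abs(l[...,0])<40)&(abs(l[...,1])<60)&(W[...,2]>.045)&(W[...,2]<.072)
    print(n,s.sum(),np.percentile(l[s],[1,50,99],axis=0).round(1))
    for a,b in((-50,0),(0,50)):
        k=s&(l[...,1]>a)&(l[...,1]<b); print(np.percentile(l[k],[2,50,98],axis=0).round(1), np.percentile(W[k][:,2],98))
    cas=(abs(W[...,2]-.075)<.003)&(c['color'].min(-1)>85)&(abs(l[...,0])<120)&(l[...,1]>-170)&(l[...,1]<110); 
    print('casing',np.percentile(l[cas],[.5,99.5],axis=0).round(1)); r=cv2.minAreaRect(W[cas][:,:2].astype(np.float32)); print(r)
E
```

```text
8815 [[ -95.73172308 -152.56149802]
 [ -95.10795541 -151.17698798]
 [ -45.58533422  -12.00773693]
 [ 102.3107289    95.87539467]
 [ 103.11057471   96.39110449]]
((0.5263343453407288, -0.052423179149627686), (0.1998511552810669, 0.2500248849391937), 19.269609451293945)
22.525 [0.62373841 0.30486072 0.26639001] 0.04685501244564559 [ 0.68115335 -1.29983217 -1.5561021 ]
scene 13 [[-28.3 -31.4]
 [-24.4 -25.3]
 [-18.5 -20.1]]
[[-28.3 -31.3]
 [-24.4 -25.3]
 [-18.6 -20.3]] 0.06858161367873003Traceback (most recent call last):
  File "<stdin>", line 15, in <module>
    return _quantile_unchecked(
        a, q, axis, out, overwrite_input, method, keepdims, weights)
    return _ureduce(a,
                    func=_quantile_ureduce_func,
    ...<5 lines>...
                    overwrite_input=overwrite_input,
                    method=method)
    r = func(a, **kwargs)
    result = _quantile(arr,
                       quantiles=q,
    ...<2 lines>...
                       out=out,
                       weights=wgt)
    slices_having_nans = np.isnan(arr[-1, ...])
                                  ~~~^^^^^^^^^
IndexError: index -1 is out of bounds for axis 0 with size 0
```

```bash
python3 - <<'E'
import cv2
a=cv2.imread('pics/side17.png')[100:340,130:400]; cv2.imwrite('pics/side17z.png',cv2.resize(a,None,fx=2.5,fy=2.5))
E
```

```text
[ WARN:0@0.017] global loadsave.cpp:275 findDecoder imread_('pics/side17.png'): can't open/read file: check file path/integrity
Traceback (most recent call last):
TypeError: 'NoneType' object is not subscriptable
```

```bash
python3 - <<'E'
from h import *
yaw=np.radians(19); R=np.array([[np.cos(yaw),-np.sin(yaw)],[np.sin(yaw),np.cos(yaw)]])
o,c,T=snap('side','side17'); W=cloud(c,T); l=((W[...,:2]-[.5129,-.0266])@R)*1000
s=(abs(l[...,0])<40)&(abs(l[...,1])<60)&(W[...,2]>.06)&(W[...,2]<.072)
print(s.sum())
for a,b in((-60,0),(0,60)):
    k=s&(l[...,1]>a)&(l[...,1]<b); print(k.sum(), np.percentile(l[k],[2,50,98],axis=0).round(1) if k.sum() else '')
cas=(abs(W[...,2]-.075)<.004)&(c['color'].min(-1)>85)&(abs(l[...,0])<120)&(l[...,1]>-170)&(l[...,1]<110)
print('casing',np.percentile(l[cas],[.5,99.5],axis=0).round(1)); print(cv2.minAreaRect(W[cas][:,:2].astype(np.float32)))
a=c['color'][100:340,130:400,::-1]; cv2.imwrite('pics/side17z.png',cv2.resize(a,None,fx=2.5,fy=2.5))
E
```

```text
55
27 [[-34.4 -34.6]
 [ 21.1 -26.1]
 [ 31.2 -18.6]]
28 [[-34.5  24.4]
 [-25.   31.9]
 [ 28.7  36.8]]
casing [[ -95.9 -151.3]
 [ 102.1   98.5]]
((0.530037522315979, -0.049573153257369995), (0.2111629992723465, 0.2541694641113281), 18.943012237548828)
```

View pics/side17z.png

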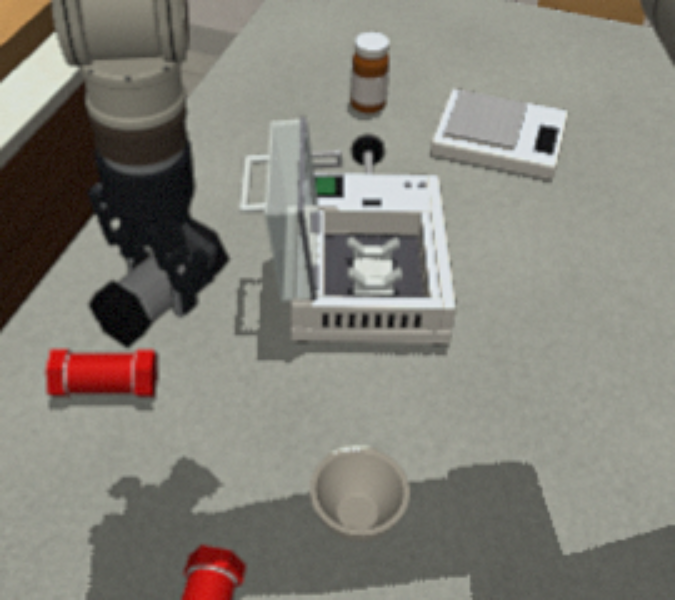

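send_rows:
  increments:
    - [[-0.6, 0, 0, 0, 0, 0], [-0.95, 0, 0, 0, 0, 0], [-1, -0.02, 0, 0, 0, 0], [-1, -0.02, 0, 0, 0, 0], [-1, -0.02, 0, 0, 0, 0], [-1, 0, 0, 0, 0, 0], [-0.9, 0, 0, 0, 0, 0], [-0.52, 0, 0, 0, 0, 0]]

```text
clock: 23.62
eef_pos: [0.5095, -0.0277, 0.2618]
tool_rot: [0.81, 0.586, -0.002, -0.001]
ft_force: [-0.2, 0.1, -1.9]
grip_width: 0.0469
```

send_rows:
  increments:
    - [[0, 0, 0, 0, 0, -0.9], [0, 0, 0, 0, 0, -1], [0, 0, 0, 0, 0, -1], [0, 0, 0, 0, 0, -0.8], [0, 0, 0, 0, 0, 0]]

```text
clock: 24.25
eef_pos: [0.5107, -0.0257, 0.2619]
tool_rot: [0.582, 0.813, -0.001, -0.002]
ft_force: [-0.1, -0.1, -2.8]
grip_width: 0.0465
```

```bash
python3 - <<'E'
from h import *
o,c,T=snap('wrist','w18'); M=Ro.from_quat(o['tool_rot']).as_matrix();print(o['clock'],o['eef_pos'],M.round(4),np.degrees(np.arctan2(M[1,0],M[0,0])),o['grip_width'])
d=np.array([.5126,-.0257,.0354])-o['eef_pos']; print('tool delta/50mm',(M.T@d)/.05)
E
```

```text
24.25 [ 0.51065484 -0.02571364  0.26193509] [[-3.221e-01  9.467e-01 -4.100e-03]
 [ 9.467e-01  3.221e-01  2.000e-04]
 [ 1.500e-03 -3.800e-03 -1.000e+00]] 108.78723754220309 0.04650785099078167
tool delta/50mm [-0.01926493  0.05417507  4.53050399]
```

View pics/w18.png

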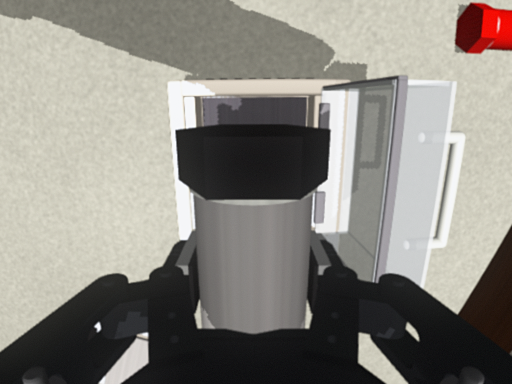

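send_rows:
  increments:
    - [[-0.02, 0.05, 0.6, 0, 0, -0.02], [0, 0, 0.9, 0, 0, 0], [0, 0, 0.9, 0, 0, 0], [0, 0, 0.8, 0, 0, 0], [0, 0, 0.4, 0, 0, 0], [0, 0, 0.2, 0, 0, 0], [0, 0, 0, 0, 0, 0]]

```text
clock: 25.18
eef_pos: [0.5141, -0.0259, 0.0733]
tool_rot: [0.58, 0.814, -0.0, -0.001]
ft_force: [-0.7, 0.8, -2.1]
grip_width: 0.0464
```

```bash
python3 - <<'E'
from h import *
o,c,T=snap('wrist','w19'); M=Ro.from_quat(o['tool_rot']).as_matrix();print(o['clock'],o['eef_pos'],o['ft_force'],np.degrees(np.arctan2(M[1,0],M[0,0])))
o,c,T=snap('scene','s19');a=c['color'][100:260,140:300,::-1]; cv2.imwrite('pics/s19z.png',cv2.resize(a,None,fx=3.7,fy=3.7))
o,c,T=snap('side','d19');a=c['color'][100:260,180:380,::-1]; cv2.imwrite('pics/d19z.png',cv2.resize(a,None,fx=4,fy=3.7))
E
```

```text
25.175 [ 0.51411248 -0.02585062  0.07333227] [-0.65302923  0.78250336 -2.12822013] 109.03737448563768
```

View pics/w19.png

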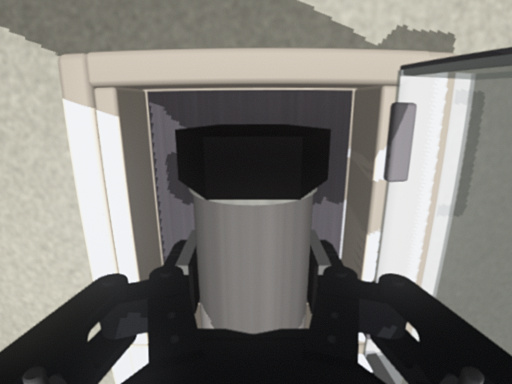

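View pics/d19z.png

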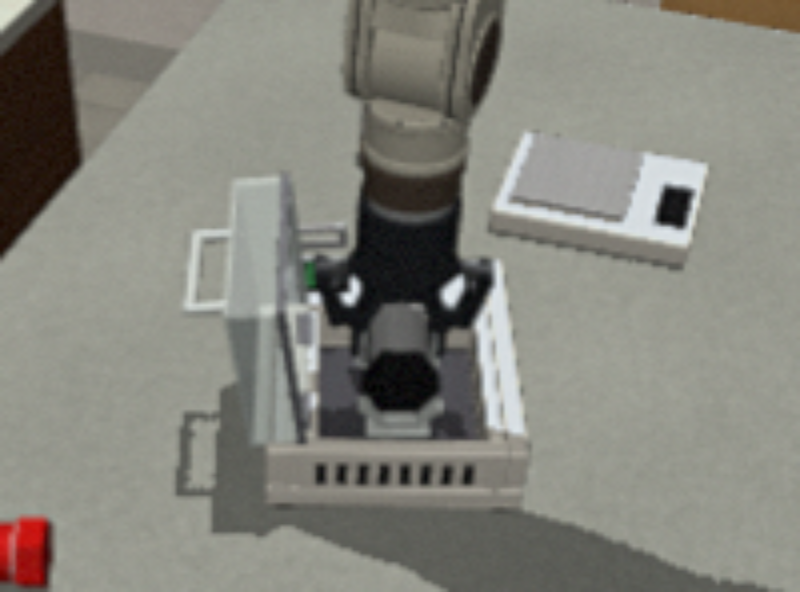

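View pics/s19z.png

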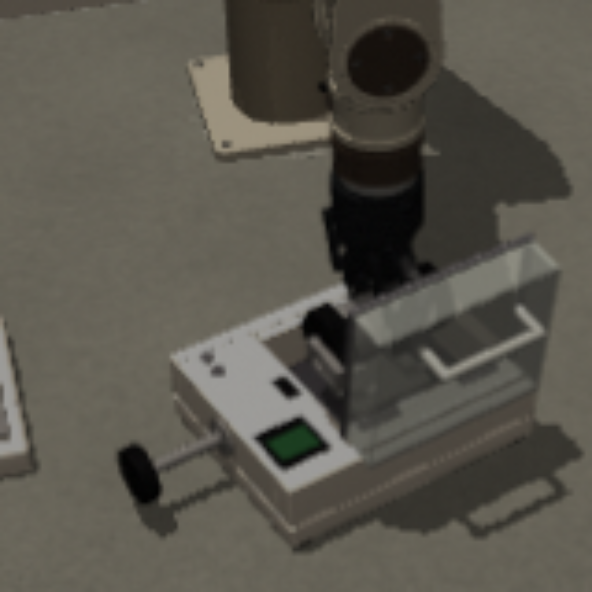

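```bash
python3 - <<'E'
from h import *
c=dict(np.load('w19.npz'));T=c['T']; To=T@np.linalg.inv(c['mount']); Ti=np.linalg.inv(To)
for z,uv in((.075,[[250,86],[250,50],[96,88],[386,88],[110,200],[376,200]]),(.032,[[250,91],[147,91],[355,91]])):
    b=onplane(c,uv,z,T); print(z,((b@Ti[:3,:3].T+Ti[:3,3])*1000).round(1).tolist())
W=cloud(c,T); t=(W@Ti[:3,:3].T+Ti[:3,3])*1000
for v in (45,52,60,70,80,86,92,100): print(v,t[v,250].round(1),W[v,250,2].round(3))
E
```

```text
0.075 [[77.5, -1.1, -1.6], [94.0, -1.0, -1.6], [77.7, -77.2, -1.5], [77.3, 65.5, -1.7], [19.5, -77.0, -1.5], [19.7, 66.5, -1.7]]
0.032 [[76.6, -1.5, 41.4], [77.1, -66.0, 41.5], [77.1, 64.0, 41.3]]
45 [108.7  -1.8  72.8] 0.001
52 [92.8 -1.  -3.7] 0.077
60 [89.3 -1.  -3.1] 0.076
70 [84.9 -1.1 -1.4] 0.075
80 [80.3 -1.1 -1.2] 0.075
86 [78.6 -1.3 20. ] 0.053
92 [75.9 -1.5 40.3] 0.033
100 [71.1 -1.5 40.4] 0.033
```

send_rows:
  increments:
    - [[0, -0.02, 0.3, 0, 0, 0], [0, 0, 0.24, 0, 0, 0], [0, 0, 0.1, 0, 0, 0], [0, 0, 0.04, 0, 0, 0], [0, 0, 0, 0, 0, 0]]

```text
clock: 25.95
eef_pos: [0.5138, -0.0262, 0.0398]
tool_rot: [0.58, 0.815, -0.0, -0.0]
ft_force: [0.0, 0.1, -3.3]
grip_width: 0.0469
```

send_rows:
  increments:
    - [[0, 0, 0.04, 0, 0, 0], [0, 0, 0.03, 0, 0, 0], [0, 0, 0, 0, 0, 0]]

```text
clock: 26.32
eef_pos: [0.5141, -0.0263, 0.0373]
tool_rot: [0.58, 0.815, 0.0, 0.0]
ft_force: [-2.0, -0.3, 2.7]
grip_width: 0.0468
```

The saddles have taken the jar's weight: vertical force went from -3.3 to +2.7 N. Releasing.

send_rows:
  increments:
    - [[0, 0, 0.02, 0, 0, 0], [0, 0, 0, 0, 0, 0], [0, 0, 0, 0, 0, 0], [0, 0, 0, 0, 0, 0]]
  grip: 0.25

```text
clock: 26.82
eef_pos: [0.5137, -0.0262, 0.0354]
tool_rot: [0.58, 0.815, 0.0, 0.0]
ft_force: [-0.3, -0.0, -1.7]
grip_width: 0.0639
```

send_rows:
  increments:
    - [[0, 0, -0.2, 0, 0, 0], [0, 0, -0.6, 0, 0, 0], [0, 0, -1, 0, 0, 0], [0, 0, -1, 0, 0, 0], [0, 0, -1, 0, 0, 0], [0, 0, -1, 0, 0, 0], [0, 0, 0, 0, 0, 0]]

```text
clock: 27.7
eef_pos: [0.5162, -0.0264, 0.281]
tool_rot: [0.58, 0.815, 0.003, 0.005]
ft_force: [-0.2, 0.2, -0.0]
grip_width: 0.0636
```

```bash
python3 - <<'E'
from h import *
o,c,T=snap('wrist','w20'); print(o['clock'],o['eef_pos'],o['ft_force'],o['grip_width'],o['joint_pos'].round(2))
W=cloud(c,T); yaw=np.radians(19); R=np.array([[np.cos(yaw),-np.sin(yaw)],[np.sin(yaw),np.cos(yaw)]])
l=((W[...,:2]-[.5127,-.0260])@R)*1000
m=(abs(l[...,0])<40)&(abs(l[...,1])<75)&(W[...,2]>.078)&(W[...,2]<.12)
q=l[m]; print(len(q),np.percentile(q,[1,50,99],axis=0).round(1),cv2.minAreaRect(q.astype(np.float32)),'top',np.percentile(W[m][:,2],[50,98]))
b=m&(abs(l[...,1])<36); print('body top',np.percentile(W[b][:,2],98), np.percentile(l[b][:,0],[1,99]))
print(cv2.fitLine(l[m&(W[...,2]>.085)].astype(np.float32),cv2.DIST_L2,0,.01,.01).ravel())
E
```

```text
27.7 [ 0.51616409 -0.02636766  0.2810368 ] [-0.23946864  0.1812836  -0.03464895] 0.0636499737508987 [-0.05  0.25  0.18  1.49  0.    1.19]
4430 [[-25.3 -59.2]
 [  0.8   4. ]
 [ 27.1  59.7]] ((0.8707008361816406, -0.37438201904296875), (57.68486022949219, 120.76788330078125), 0.18017354607582092) top [0.09675219 0.10165667]
body top 0.09945719959437355 [-22.29967005  23.9245649 ]
[ 0.00481468 -0.99998844  0.9125819   2.529704  ]
```

View pics/w20.png

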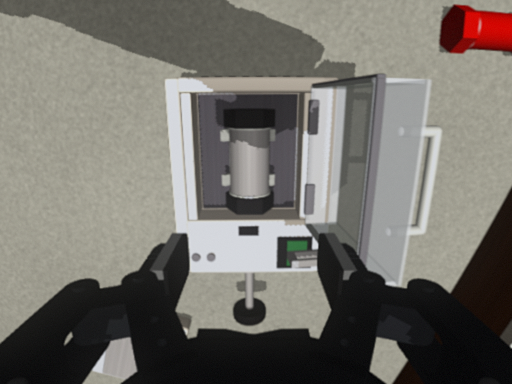

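The jar rests in the cradle within 1 mm in plan, tilted 0.2–0.3°, body top at about 0.097–0.099 m, and the fingers are clear. Next: close the fingers, go behind the handle bar and pull the hood forward.

send_rows:
  increments:
    - [[0, 0.6, 0, 0, 0, 0], [0, 0.9, 0, 0, 0, 0], [0, 0.9, 0, 0, 0, 0], [0, 0.9, 0, 0, 0, 0], [0, 0.48, 0, 0, 0, 0], [0, 0, 0, 0, 0, 0]]
  grip: 0.95

```text
clock: 28.5
eef_pos: [0.6926, 0.0362, 0.2715]
tool_rot: [0.58, 0.815, -0.002, -0.002]
ft_force: [-0.8, -0.8, -0.7]
grip_width: 0.0038
```

send_rows:
  increments:
    - [[0, 0, 0.8, 0, 0, 0], [0, 0, 0.8, 0, 0, 0], [0, 0, 0.6, 0, 0, 0], [0, 0, 0.3, 0, 0, 0], [0, 0, 0, 0, 0, 0]]

```text
clock: 29.12
eef_pos: [0.691, 0.0352, 0.1496]
tool_rot: [0.58, 0.814, -0.001, -0.001]
ft_force: [0.9, 0.0, 0.3]
grip_width: 0.0042
```

```bash
python3 - <<'E'
from h import *
o,c,T=snap('wrist','w21'); print(o['clock'],o['eef_pos'],o['ft_force'],o['grip_width'])
o,c,T=snap('side','d21');a=c['color'][80:260,160:360,::-1]; cv2.imwrite('pics/d21z.png',cv2.resize(a,None,fx=4,fy=3.3))
E
```

```text
29.125 [0.6909697  0.03516993 0.14962711] [0.88573993 0.00579113 0.3108938 ] 0.004209969906812012
```

View pics/w21.png

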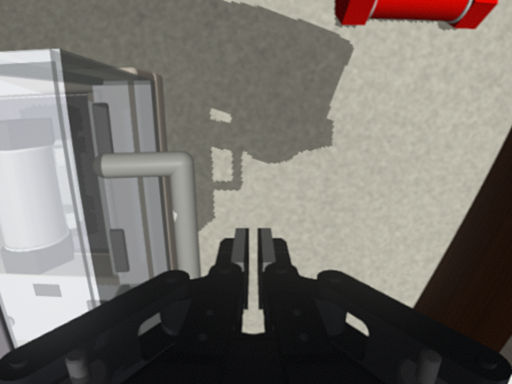

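View pics/d21z.png

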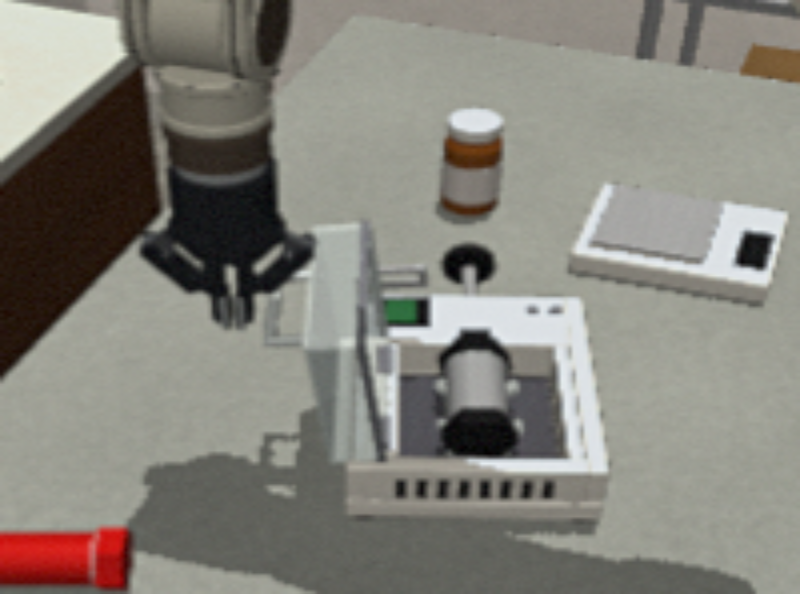

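send_rows:
  increments:
    - [[0, -0.2, -0.08, 0, 0, 0], [0, -0.2, -0.04, 0, 0, 0], [0, -0.2, -0.04, 0, 0, 0], [0, -0.2, -0.06, 0, 0, 0], [0, -0.25, -0.08, 0, 0, 0], [0, -0.25, -0.08, 0, 0, 0], [0, -0.25, -0.08, 0, 0, 0]]

```text
clock: 30.1
eef_pos: [0.6186, 0.0098, 0.1745]
tool_rot: [0.58, 0.815, 0.0, 0.001]
ft_force: [2.9, -0.0, 2.8]
grip_width: 0.0044
```

```bash
python3 - <<'E'
from h import *
o,c,T=snap('side','d22');print(o['clock'],o['eef_pos'],o['ft_force']);a=c['color'][80:260,160:360,::-1]; cv2.imwrite('pics/d22z.png',cv2.resize(a,None,fx=4,fy=3.3))
E
```

```text
30.1 [0.61864626 0.00980455 0.17453987] [ 2.89251199 -0.02898322  2.767146  ]
```

View pics/d22z.png

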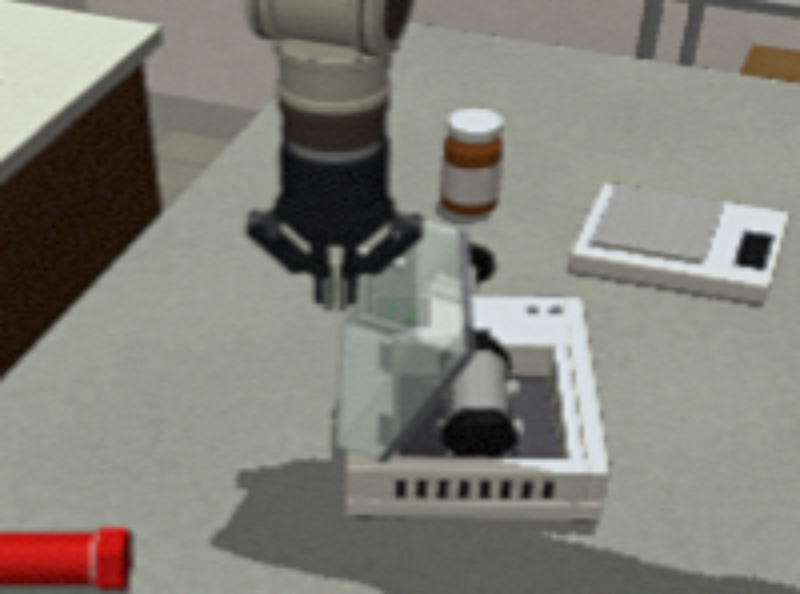

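send_rows:
  increments:
    - [[0, -0.26, -0.06, 0, 0, 0], [0, -0.26, -0.04, 0, 0, 0], [0, -0.26, -0.02, 0, 0, 0], [0, -0.3, 0.1, 0, 0, 0], [0, -0.3, 0.1, 0, 0, 0], [0, -0.3, 0.1, 0, 0, 0], [0, 0, 0, 0, 0, 0]]

```text
clock: 31.02
eef_pos: [0.5374, -0.0177, 0.1639]
tool_rot: [0.58, 0.814, -0.001, -0.001]
ft_force: [-0.9, -0.4, 0.4]
grip_width: 0.0044
```

```bash
python3 - <<'E'
from h import *
o,c,T=snap('side','d23');print(o['clock'],o['eef_pos'],o['ft_force']);a=c['color'][80:260,160:360,::-1]; cv2.imwrite('pics/d23z.png',cv2.resize(a,None,fx=4,fy=3.3))
E
```

```text
31.025 [ 0.53737757 -0.01768653  0.16386704] [-0.86145791 -0.39060957  0.35238767]
```

View pics/d23z.png

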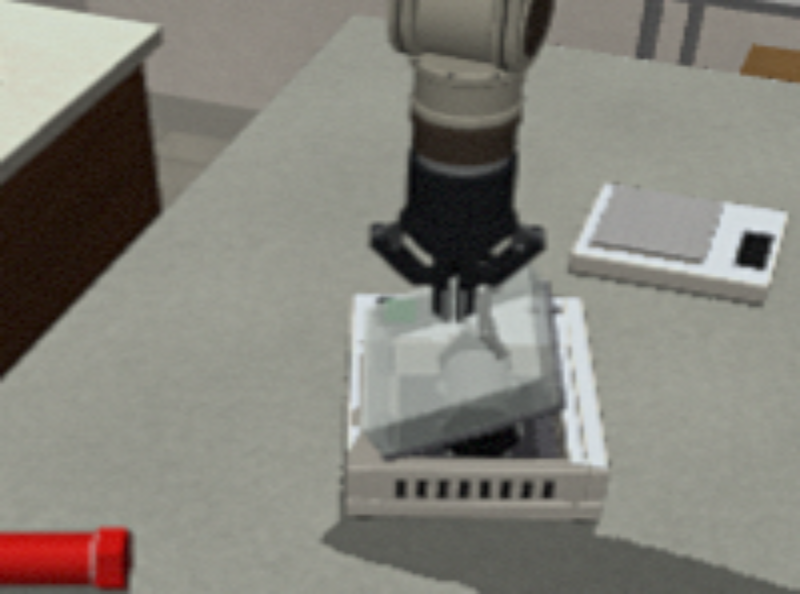

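send_rows:
  increments:
    - [[0, -0.24, 0.14, 0, 0, 0], [0, -0.24, 0.16, 0, 0, 0], [0, -0.24, 0.18, 0, 0, 0], [0, 0, 0, 0, 0, 0]]

```text
clock: 31.58
eef_pos: [0.505, -0.0291, 0.14]
tool_rot: [0.58, 0.814, -0.001, -0.001]
ft_force: [-0.2, 0.6, -0.3]
grip_width: 0.0043
```

```bash
python3 - <<'E'
from h import *
o,c,T=snap('wrist','w24');print(o['clock'],o['eef_pos'],o['ft_force'])
W=cloud(c,T); Ti=np.linalg.inv(T@np.linalg.inv(c['mount']));t=(W@Ti[:3,:3].T+Ti[:3,3])*1000
for v in (150,165,180,200): print(v,[(u,t[v,u].round().astype(int).tolist()) for u in range(196,250,6)])
E
```

```text
31.575 [ 0.50495592 -0.02907135  0.14001068] [-0.23561529  0.64846383 -0.31361635]
150 [(196, [50, -24, -25]), (202, [51, -21, -29]), (208, [46, -23, -1]), (214, [46, -19, -2]), (220, [46, -16, -2]), (226, [46, -13, 0]), (232, [46, -10, 0]), (238, [46, -7, 1]), (244, [46, -4, 2])]
165 [(196, [46, -22, -37]), (202, [46, -20, -38]), (208, [46, -18, -36]), (214, [39, -20, -2]), (220, [38, -17, 0]), (226, [38, -14, 0]), (232, [38, -10, -1]), (238, [38, -7, 1]), (244, [38, -4, 1])]
180 [(196, [40, -22, -38]), (202, [40, -20, -37]), (208, [39, -18, -36]), (214, [31, -20, -1]), (220, [30, -17, -1]), (226, [30, -14, 0]), (232, [30, -11, 1]), (238, [30, -8, 2]), (244, [30, -4, 1])]
200 [(196, [31, -23, -37]), (202, [32, -20, -38]), (208, [31, -18, -37]), (214, [20, -20, -1]), (220, [19, -17, -1]), (226, [20, -14, -1]), (232, [19, -11, 1]), (238, [19, -8, 1]), (244, [19, -4, 1])]
```

View pics/w24.png

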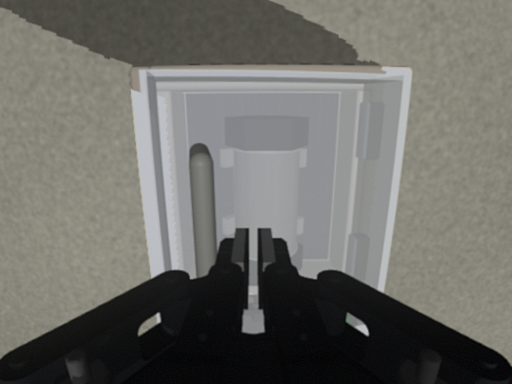

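send_rows:
  increments:
    - [[0, 0.1, -0.4, 0, 0, 0], [0, 0, -0.5, 0, 0, 0], [0, -0.4, 0, 0, 0, 0], [0, -0.36, 0, 0, 0, 0], [0, 0, 0.3, 0, 0, 0], [0, 0, 0.2, 0, 0, 0]]

```text
clock: 32.38
eef_pos: [0.4735, -0.0403, 0.1607]
tool_rot: [0.58, 0.814, -0.001, -0.0]
ft_force: [-17.6, -4.5, 18.9]
grip_width: 0.0041
```

send_rows:
  increments:
    - [[0, 0, 0.16, 0, 0, 0], [0, 0, 0.16, 0, 0, 0], [0, 0, 0.1, 0, 0, 0]]

```text
clock: 32.75
eef_pos: [0.4598, -0.045, 0.1396]
tool_rot: [0.581, 0.813, -0.013, -0.008]
ft_force: [-43.1, -14.6, 54.2]
grip_width: 0.0039
```

send_rows:
  increments:
    - [[0, 0, 0.08, 0, 0, 0], [0, 0, 0.06, 0, 0, 0]]

```text
clock: 33.0
eef_pos: [0.4604, -0.0452, 0.1385]
tool_rot: [0.582, 0.813, -0.012, -0.006]
ft_force: [-53.3, -13.4, 81.8]
grip_width: 0.0042
```

Too much force. Backing off and looking.

send_rows:
  increments:
    - [[0, 0, -0.2, 0, 0, 0], [0, 0, -0.3, 0, 0, 0], [0, 0, -0.8, 0, 0, 0], [0, 0, -0.8, 0, 0, 0]]

```text
clock: 33.5
eef_pos: [0.4746, -0.0397, 0.2385]
tool_rot: [0.58, 0.815, -0.0, -0.0]
ft_force: [0.6, -0.3, 0.1]
grip_width: 0.0046
```

```bash
python3 - <<'E'
from h import *
o,c,T=snap('wrist','w25');print(o['clock'],o['eef_pos'],o['ft_force'])
W=cloud(c,T); yaw=np.radians(19); R=np.array([[np.cos(yaw),-np.sin(yaw)],[np.sin(yaw),np.cos(yaw)]])
l=((W[...,:2]-[.5127,-.0260])@R)*1000
m=(W[...,2]>.145)&(W[...,2]<.2)&(abs(l[...,1])<46)&(l[...,0]>-70)&(l[...,0]<0)
print(m.sum(),np.percentile(l[m],[2,50,98],axis=0).round(1),np.percentile(W[m][:,2],[5,50,95]))
o,c,T=snap('side','d25');a=c['color'][80:260,160:360,::-1]; cv2.imwrite('pics/d25z.png',cv2.resize(a,None,fx=4,fy=3.3))
E
```

```text
33.5 [ 0.47456277 -0.03974054  0.23846443] [ 0.58639644 -0.31628255  0.12196961]
1354 [[-45.9 -42.5]
 [-41.    5.3]
 [-36.2  44.6]] [0.15986915 0.16312706 0.16460305]
```

View pics/w25.png

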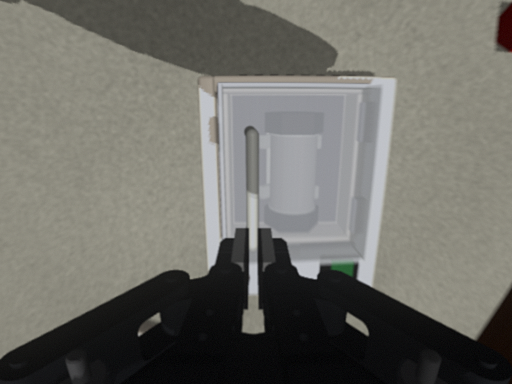

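View pics/d25z.png

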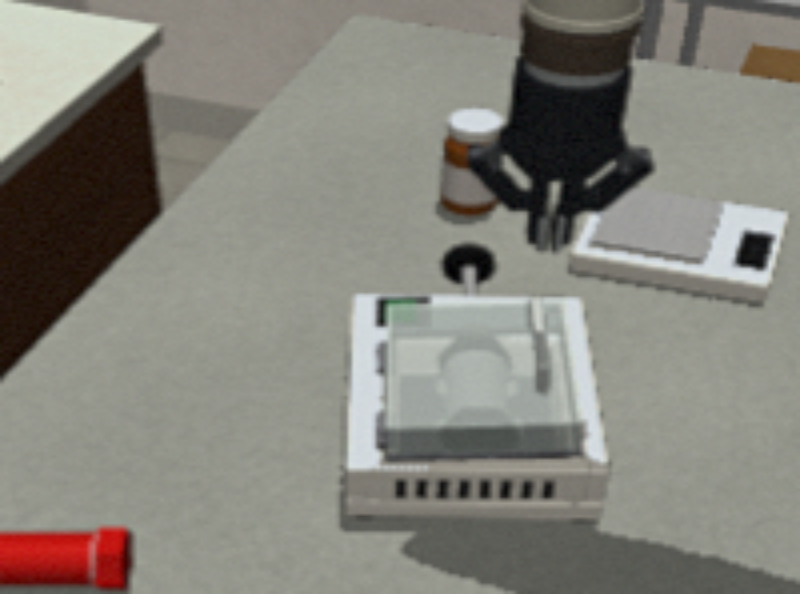

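The hood is still about 4° open: bar top at 0.163 m, against 0.155 m shut. The finger had skidded off the edge of the bar. Gripping the bar worked well before, so I'll grip it and press it down.

send_rows:
  increments:
    - [[0, 0, 0, 0, 0, 0], [0, 0, 0.4, 0, 0, 0], [0, 0, 0.7, 0, 0, 0], [0, 0, 0.6, 0, 0, 0], [0, 0, 0.3, 0, 0, 0], [0, 0, 0.18, 0, 0, 0], [0, 0, 0, 0, 0, 0]]
  grip: 0.55

```text
clock: 34.48
eef_pos: [0.4736, -0.0396, 0.1273]
tool_rot: [0.58, 0.815, -0.001, -0.001]
ft_force: [0.2, -0.0, 0.1]
grip_width: 0.0384
```

send_rows:
  increments:
    - [[0, 0, 0, 0, 0, 0], [0, 0, 0, 0, 0, 0], [0, 0, 0, 0, 0, 0], [0, 0, 0, 0, 0, 0]]
  grip: 0.9

```text
clock: 34.98
eef_pos: [0.474, -0.0402, 0.1289]
tool_rot: [0.58, 0.814, -0.0, 0.0]
ft_force: [-4.2, -2.4, 5.1]
grip_width: 0.0089
```

send_rows:
  increments:
    - [[0, -0.03, 0.05, 0, 0, 0], [0, -0.03, 0.05, 0, 0, 0], [0, 0, 0, 0, 0, 0]]

```text
clock: 35.35
eef_pos: [0.4705, -0.0414, 0.1234]
tool_rot: [0.58, 0.814, -0.001, -0.0]
ft_force: [-5.3, -3.2, 3.7]
grip_width: 0.0089
```

send_rows:
  increments:
    - [[0, -0.02, 0.05, 0, 0, 0], [0, -0.02, 0.05, 0, 0, 0], [0, 0, 0, 0, 0, 0]]

```text
clock: 35.72
eef_pos: [0.4689, -0.042, 0.1204]
tool_rot: [0.58, 0.814, -0.001, 0.0]
ft_force: [-9.3, -1.8, 16.6]
grip_width: 0.0091
```

send_rows:
  increments:
    - [[0, -0.01, 0.05, 0, 0, 0], [0, 0, 0.05, 0, 0, 0], [0, 0, 0, 0, 0, 0]]

```text
clock: 36.1
eef_pos: [0.4691, -0.0424, 0.1181]
tool_rot: [0.58, 0.814, 0.0, 0.002]
ft_force: [-16.1, -2.5, 33.3]
grip_width: 0.0089
```

send_rows:
  increments:
    - [[0, 0, -0.06, 0, 0, 0], [0, 0, 0, 0, 0, 0], [0, 0, 0, 0, 0, 0], [0, 0, -0.3, 0, 0, 0], [0, 0, -0.8, 0, 0, 0], [0, 0, -1, 0, 0, 0], [0, 0, -0.4, 0, 0, 0], [0, 0, 0, 0, 0, 0]]
  grip: 0.55

```text
clock: 37.1
eef_pos: [0.4706, -0.0416, 0.2424]
tool_rot: [0.58, 0.815, 0.001, 0.001]
ft_force: [-0.0, -0.2, -1.1]
grip_width: 0.0385
```

```bash
python3 - <<'E'
from h import *
o,c,T=snap('wrist','w26');print(o['clock'],o['eef_pos'],o['ft_force'])
yaw=np.radians(19); R=np.array([[np.cos(yaw),-np.sin(yaw)],[np.sin(yaw),np.cos(yaw)]])
def f(W):
    l=((W[...,:2]-[.5127,-.0260])@R)*1000
    m=(W[...,2]>.145)&(W[...,2]<.2)&(abs(l[...,1])<46)&(l[...,0]>-70)&(l[...,0]<-20)
    print(m.sum(),np.percentile(l[m],[2,50,98],axis=0).round(1).tolist(),np.percentile(W[m][:,2],[5,50,95]).round(4))
f(cloud(c,T))
d=dict(np.load('w7.npz')); f(cloud(d,d['T']))
E
```

```text
37.1 [ 0.47058108 -0.04158117  0.24243894] [-0.04994441 -0.17463335 -1.07082563]
1222 [[-51.7, -43.6], [-46.8, 4.4], [-42.5, 44.3]] [0.1526 0.155  0.1564]
1510 [[-51.5, -43.6], [-46.7, 4.6], [-42.1, 44.3]] [0.1523 0.1549 0.1565]
```

View pics/w26.png

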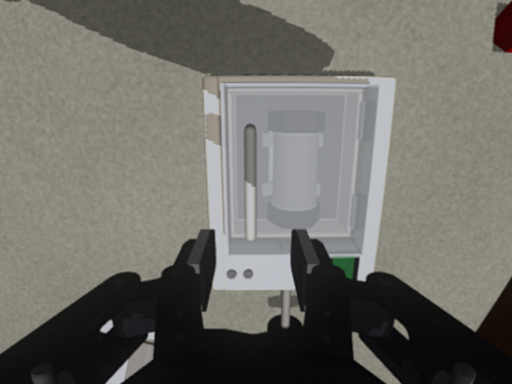

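The handle bar is back to its initial shut position within about 0.3 mm, so the hood is shut. Now to a point outside the knob, with fingers closed, to push it home.

send_rows:
  increments:
    - [[-0.6, 0.1, 0, 0, 0, 0], [-0.95, 0.16, 0, 0, 0, 0], [-1, 0.16, 0, 0, 0, 0], [-1, 0.16, 0, 0, 0, 0], [-1, 0.16, 0, 0, 0, 0], [-0.9, 0.16, 0, 0, 0, 0], [0, 0, 0, 0, 0, 0]]
  grip: 0.95

```text
clock: 38.02
eef_pos: [0.6006, -0.2869, 0.2358]
tool_rot: [0.582, 0.814, -0.001, -0.003]
ft_force: [0.2, 1.0, -0.9]
grip_width: 0.0042
```

```bash
python3 - <<'E'
from h import *
o,c,T=snap('wrist','w27');print(o['clock'],o['eef_pos'],o['ft_force'])
M=Ro.from_quat(o['tool_rot']).as_matrix(); print(np.degrees(np.arctan2(M[1,0],M[0,0])))
W=cloud(c,T); Ti=np.linalg.inv(T@np.linalg.inv(c['mount']));t=(W@Ti[:3,:3].T+Ti[:3,3])*1000
m=(c['color'].max(-1)<50)&(W[...,2]>.03)&(W[...,2]<.082)&(t[...,0]>0)&(t[...,0]<90)&(abs(t[...,1])<50)
print(m.sum(),np.percentile(t[m],[2,50,98],axis=0).round(1),np.percentile(W[m][:,2],98)); ys,xs=np.nonzero(m);print(xs.min(),xs.max(),ys.min(),ys.max())
E
```

```text
38.025 [ 0.60056699 -0.28690904  0.23575839] [ 0.20582171  1.00144657 -0.85969549]
108.88363890898435
705 [[ 33.9 -18.8 157.8]
 [ 41.9   3.4 162.1]
 [ 48.1  26.  189.7]] 0.07813944523250706
234 278 122 138
```

View pics/w27.png

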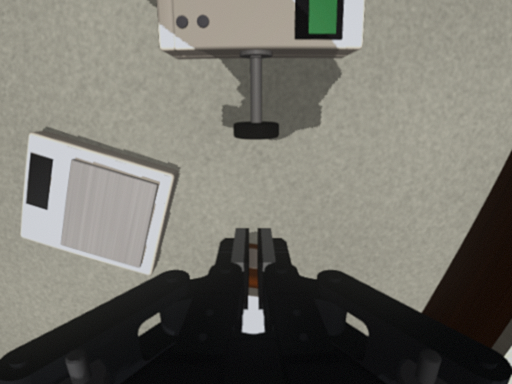

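send_rows:
  increments:
    - [[0, 0.06, 0.6, 0, 0, 0], [0, 0, 0.9, 0, 0, 0], [0, 0, 0.9, 0, 0, 0], [0, 0, 0.9, 0, 0, 0], [0, 0, 0.5, 0, 0, 0], [0, 0, 0.3, 0, 0, 0], [0, 0, 0.12, 0, 0, 0], [0, 0, 0, 0, 0, 0]]

```text
clock: 39.08
eef_pos: [0.6041, -0.2832, 0.0311]
tool_rot: [0.58, 0.815, 0.0, 0.0]
ft_force: [-1.1, 0.3, 1.0]
grip_width: 0.004
```

```bash
python3 - <<'E'
from h import *
o,c,T=snap('wrist','w28');print(o['clock'],o['eef_pos'],o['ft_force'])
E
```

```text
39.075 [ 0.60407384 -0.2832437   0.03105583] [-1.13906689  0.26144892  0.99610609]
```

View pics/w28.png

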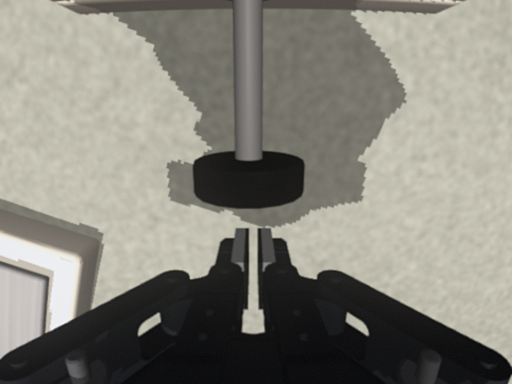

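send_rows:
  increments:
    - [[0.14, 0, 0.08, 0, 0, 0], [0.12, 0, 0, 0, 0, 0], [0.06, 0, 0, 0, 0, 0], [0.04, 0, 0, 0, 0, 0]]

```text
clock: 39.62
eef_pos: [0.5979, -0.2661, 0.0267]
tool_rot: [0.58, 0.815, 0.0, 0.0]
ft_force: [-0.5, -1.0, -0.0]
grip_width: 0.0041
```

send_rows:
  increments:
    - [[0.03, 0, 0, 0, 0, 0], [0.03, 0, 0, 0, 0, 0]]

```text
clock: 39.88
eef_pos: [0.5973, -0.2647, 0.0266]
tool_rot: [0.58, 0.814, -0.001, 0.001]
ft_force: [1.4, -4.4, -2.4]
grip_width: 0.0043
```

send_rows:
  increments:
    - [[0.03, 0, 0, 0, 0, 0], [0.03, 0, 0, 0, 0, 0]]

```text
clock: 40.12
eef_pos: [0.5974, -0.2648, 0.0268]
tool_rot: [0.581, 0.814, -0.002, 0.003]
ft_force: [4.1, -11.8, -5.1]
grip_width: 0.0041
```

send_rows:
  increments:
    - [[0.03, 0, 0, 0, 0, 0], [0.03, 0, 0, 0, 0, 0]]

```text
clock: 40.38
eef_pos: [0.5965, -0.2622, 0.0267]
tool_rot: [0.581, 0.814, -0.002, 0.003]
ft_force: [1.1, -4.5, -2.2]
grip_width: 0.0046
```

send_rows:
  increments:
    - [[0.06, 0, 0, 0, 0, 0], [0.1, 0, 0, 0, 0, 0], [0.1, 0, 0, 0, 0, 0], [0.1, 0, 0, 0, 0, 0], [0.06, 0, 0, 0, 0, 0], [0.02, 0, 0, 0, 0, 0]]

```text
clock: 41.12
eef_pos: [0.5877, -0.2373, 0.0265]
tool_rot: [0.58, 0.815, -0.0, 0.0]
ft_force: [0.9, -3.3, -1.4]
grip_width: 0.0045
```

send_rows:
  increments:
    - [[0.03, 0, 0, 0, 0, 0], [0.03, 0, 0, 0, 0, 0]]

```text
clock: 41.38
eef_pos: [0.5876, -0.2368, 0.0266]
tool_rot: [0.581, 0.814, -0.002, 0.002]
ft_force: [2.7, -11.0, -3.9]
grip_width: 0.0043
```

send_rows:
  increments:
    - [[0.03, 0, 0, 0, 0, 0], [0.03, 0, 0, 0, 0, 0]]

```text
clock: 41.62
eef_pos: [0.5871, -0.2356, 0.0267]
tool_rot: [0.581, 0.814, -0.002, 0.003]
ft_force: [4.4, -13.8, -5.1]
grip_width: 0.0044
```

send_rows:
  increments:
    - [[0.03, 0, 0, 0, 0, 0], [0.03, 0, 0, 0, 0, 0]]

```text
clock: 41.88
eef_pos: [0.5854, -0.2306, 0.0266]
tool_rot: [0.581, 0.814, -0.001, 0.002]
ft_force: [2.6, -9.6, -4.7]
grip_width: 0.0042
```

The knob clicked home with 36 mm of travel. Retreating and verifying.

send_rows:
  increments:
    - [[-0.2, 0, 0, 0, 0, 0], [-0.5, 0, 0, 0, 0, 0], [0, 0, -0.8, 0, 0, 0], [0, 0, -1, 0, 0, 0], [0, 0, -1, 0, 0, 0], [0, 0, -1, 0, 0, 0], [0, 0, 0, 0, 0, 0]]

```text
clock: 42.75
eef_pos: [0.5986, -0.2618, 0.2223]
tool_rot: [0.58, 0.815, 0.002, 0.004]
ft_force: [-0.7, -0.7, -0.2]
grip_width: 0.0044
```

```bash
python3 - <<'E'
from h import *
yaw=np.radians(19); R=np.array([[np.cos(yaw),-np.sin(yaw)],[np.sin(yaw),np.cos(yaw)]])
o,c,T=snap('wrist','w29');print(o['clock'],o['eef_pos'],o['ft_force'])
W=cloud(c,T);l=((W[...,:2]-[.5127,-.0260])@R)*1000
m=(c['color'].max(-1)<50)&(W[...,2]>.06)&(W[...,2]<.082)&(abs(l[...,0])<28)&(l[...,1]<-170)&(l[...,1]>-260)
print('knob',m.sum(),np.percentile(l[m],[2,50,98],axis=0).round(1))
for n in('scene','side'):
    o,c,T=snap(n,n+'29'); c0=dict(np.load(n+'0.npz')); 
    def bar(c):
        W=cloud(c,c['pose']);l=((W[...,:2]-[.5127,-.0260])@R)*1000
        m=(W[...,2]>.143)&(W[...,2]<.2)&(abs(l[...,1])<50)&(l[...,0]>-70)&(l[...,0]<0); return m.sum(),np.median(l[m],axis=0).round(1),np.median(W[m][:,2]).round(4)
    print(n,bar(c),bar(c0))
    for nm,p,rr in (('mortar',(.427,.292),.07),('bottle',(.637,-.411),.045),('balance',(.42,-.40),.11)):
        r=[]
        for k in(c0,c):
            W=cloud(k,k['pose']); m=(W[...,2]>.015)&(W[...,2]<.13)&(np.hypot(W[...,0]-p[0],W[...,1]-p[1])<rr); r.append(W[m].mean(0)[:2])
        print(nm,((r[1]-r[0])*1000).round(1))
E
python3 - <<'E'
import cv2
a=cv2.imread('pics/scene29.png')[130:260,150:310]; cv2.imwrite('pics/s29z.png',cv2.resize(a,None,fx=4.5,fy=4.5))
E
```

```text
42.75 [ 0.59856624 -0.26182237  0.22231286] [-0.68209802 -0.68187289 -0.16728466]
knob 741 [[ -22.3 -205.5]
 [  -0.  -197.9]
 [  22.1 -190.5]]
scene (np.int64(96), array([-41.1,  -1.9]), np.float64(0.1534)) (np.int64(96), array([-41.8,   0.2]), np.float64(0.1529))
mortar [-0.1  0.4]
bottle [0.1 0.3]
balance [ 0.3 -0. ]
side (np.int64(72), array([-47.2,   8.6]), np.float64(0.154)) (np.int64(75), array([-47.2,   8.7]), np.float64(0.1539))
mortar [ 0.1 -0.1]
bottle [-0.5  1.5]
balance [-0.4  0.3]
```

View pics/w29.png

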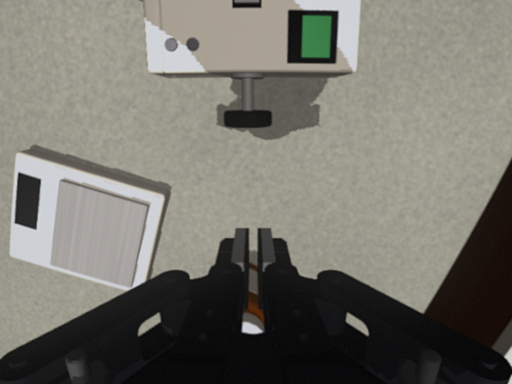

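View pics/s29z.png

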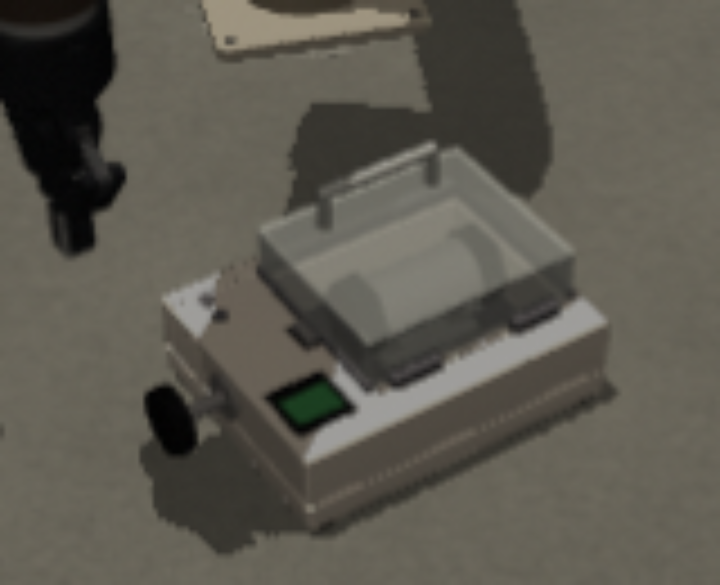

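The pictures show the knob home with its disc at mill y ≈ -198 mm, the hood shut over the jar, and the gripper clear. Handing in.

```bash
python3 -c "
from workcell import *
print(job_done())"
```

```text
the job is handed in; nothing more can be done
None
```

The mill is loaded and the job was handed in at about 43 s; no verdict is reported. I pulled the knob out over its outer click and opened the hood to about 95° by the handle. I then laid the jar in the cradle, shut the hood and pushed the knob home.

**Last checks**
- **Knob:** it moved 36 mm each way. At the end its disc was within about 1 mm of its starting place.
- **Hood:** the handle bar was back at its first, shut position, with height within about 0.5 mm in all three cameras.
- **Jar:** before the hood closed, the jar was within about 1 mm of the cradle centre and turned about 0.3°. After that I only saw it through the hood, still in the cradle.
- **Mortar, balance and bottle:** shifts read 1.5 mm or less, which is measurement noise.
- **Robot:** the gripper was clear of everything when I handed in.

**What went wrong on the way**
- **First pull missed:** the fingertips stood about 19 mm behind the TCP, not 8 mm ahead as described. They passed over the knob, so I used the measured offset from then on.
- **Hood push slipped:** my first push down on the hood skidded off the handle bar and built up roughly 100 N at the wrist, under the 120 N limit. I backed off, gripped the bar and pressed it shut with about 35 N.

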